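Put the bench tools back on their boards

ROBOT

A 6-joint arm with a two-finger parallel gripper is mounted at the origin on a cart in front of the work surface, level with it; the furniture and walls round the work are solid. World frame = base frame: x ahead of the robot, y to its left, z up, the work surface at z = 0. Lengths are in m, angles in degrees, forces in N, time in s.
With the tool pointing down it reaches from about 0.4 to 0.825 m from the base axis. Payload 7 kg.
Tool frame: the origin (TCP) lies at the very end of the fingers, on their centre line; the grasp point (between the pads) lies 19 mm behind it; z points along the fingers, y is the direction in which the jaws open and shut (so a half turn about z gives the same grasp; the last joint's range is limited). The gripper opens to 88 mm and grips with 3 to 60 N. Pads are 19 mm wide; open, the fingers measure 130 mm over their backs; the gripper's body (78 mm by 193 mm) begins 47 mm behind the grasp point.
Start: joints at [-60.441, 20.546, 0.682, 0, -70.136, -16.507], TCP at [0.152, -0.658, 0.227] pointing down, gripper open.
Joint ranges: [-176.03, 176.03], [-82.01, 121.73], [-58.28, 71.71], [-173.87, 95.51], [-174.79, -0.11], [-173.66, 173.66]. Speed limits (degrees/s): [136.94, 136.94, 172.46, 180, 180, 180].

INTERFACE

Orientations are given as [roll, pitch, yaw] about the fixed x, y, z axes, in that order (R = Rz(yaw) Ry(pitch) Rx(roll)).
In Python, from plant import ctrl, snapshot, workorder gives the robot as it stands. The module is installed in compiled form; this text tells all that it offers.
- The arm moves only by the shell command python3 -m creep 'ROWS'. ROWS is JSON, a list of rows, each a list of 5 numbers: the shift along the tool's x, y, z scaled (see below), then the turn about the tool's z scaled (see below), then the finger opening in mm, from 0 to 87.6. A call has exactly 8 rows; each row is the pose to reach, as a shift and turn from the pose commanded when the call began, along the tool's axes at that moment, turning the shorter way round; what a row does not reach only later rows make up. The controller multiplies each number of a shift by 0.1 m and each number of a turn by 180 degrees. A row lasts 1/12 s, in which the tool goes at most 41.7 mm and 7.16 degrees, less where a joint would pass 70% of its speed; a pose out of reach is approached as far as the arm can. A call with a number of a shift or a turn outside -1 to 1 is refused whole. A call with a gripper value outside its range is refused whole. The fingers move at their own pace and stop on an object; the grip force is fixed at half the most. Time passes only in rows, so rows that repeat a pose let the fingers close, or fill a call up. It gives the time, the measured TCP pose, the force and the opening at its end, in the units of the state.
- ctrl.get_obs(): the state, without advancing time (a new reading comes with each control period).
- snapshot(name): name is "scene" or "top" or "wrist"; returns a dict with "img" (400x640x3 uint8, blue, green, red), "camera_matrix" (3x3 intrinsics, pixels), "xyz" and "rotation" of the camera in the world. Camera axes: x right, y up, looking along -z (the intrinsics and any distortion apply to the point x, -y, -z); pixel columns grow to the right and rows downward; lengths in m; the calibration is good to about 2 mm. A picture is of the moment at which its call begins. There is no depth.
- workorder.close_job(): hands the job in, once; it reports no verdict.
The state is a dict: "clock": time; "joint_pos": joint angles; "qvel": joint speeds; "tau": joint torques, N m; "tool_pos": TCP position; "orientation": TCP orientation; "force": force on the tool from outside, world axes, zero at the start; "moment": the same for the moment, N m; "opening": finger opening in m.
Only numpy, scipy, OpenCV 4.12 (cv2) and the standard library are available. Lean on these libraries where they do the work, as an engineer would, in place of code of your own. Each camera call takes 0.05 s, during which the arm holds its last target.

TASK

The oil bottle and the cork block on the boards stand in each other's places: swap them, using a free spot on the way, so that the bottle stands upright in the pocket of the board with the graver and the cork block lies flat in the pocket of the board with the two punches. Put the loupe from the loose tray, the same way up, into the pocket of the board with the dividers, and stack the emptied tray squarely on the pile of trays so that its foot sits inside the rim below. Never tip the bottle over, and leave the wax tin and the oilstone where they are.

Things in the scene. Friction and masses are not known exactly. Their poses are not given: they have to be found in the camera images.
- oil_bottle: small amber bottle with a black cap, 39 mm diameter, 80 mm tall (round body up to about 60 mm, then neck and cap), standing; about 0.11 kg; origin at the centre of its underside, z up. Starts in the pocket of punch_board (another bottle far back on the bench is furniture).
- cork_block: plain brown cork block, 57 mm (own x) by 77 mm (own y) by 32 mm high; about 0.03 kg; origin at the centre of its underside, z up. Starts in the pocket of graver_board with its long side (own y) along the board's x (another cork block far back on the bench, by the vise, is furniture).
- loupe: small black eye loupe, a round cup 34 mm high, 41 mm diameter at the upper rim and narrower towards the foot; origin at the centre of its underside, z up. Starts standing in loose_tray.
- loose_tray: loose aluminium parts tray, outside 94 mm (own x) by 62 mm (own y) by 18 mm high, walls 4 mm thick, inner floor 7 mm above its underside; its upper 15 mm is the full-size tray, below it is a narrower foot 80 x 48 x 3 mm that drops inside the rim of a tray below (inside 86 x 54 mm there); 0.09 kg; origin at the centre of its underside, z up. It holds the loupe at the start.
- tray_pile: two empty aluminium trays like loose_tray, already stacked and fixed to the bench, 94 mm (own x) by 62 mm (own y), top rim 33 mm above the bench; origin at the centre of the underside of the lower tray, z up. A tray stacked on it has its origin 30 mm above this origin.
- graver_board: flat light wooden board, 158 mm (own x) by 136 mm (own y) by 14 mm thick, fixed to the bench, with one graver (dark turned wooden handle head, steel blade, up to 30 mm high) lying along its back edge (+x end); one rectangular pocket near the front, 96 mm (x) by 76 mm (y), 8 mm deep. The pocket's floor is 6 mm above the board's underside, its centre is at x = -24 mm, y = 0 of the board. Origin at the centre of the board's underside. Place of the oil bottle.
- punch_board: the same board and pocket (96 x 76 mm, 8 mm deep, floor centre at x = -24, y = 0, z = 6 mm of the board), with two steel punches up to 9 mm high lying along its back edge. Origin at the centre of the board's underside. Place of the cork block, whose long side must lie along the board's x to fit.
- dividers_board: the same board and pocket (96 x 76 mm, 8 mm deep, floor centre at x = -24, y = 0, z = 6 mm of the board), with a pair of steel dividers about 9 mm high lying along its back edge. Origin at the centre of the board's underside. Its pocket is empty at the start. Place of the loupe.
- wax_tin: round red and white tin, 68 mm diameter, 24 mm high, lying loose on the bench a little behind the work (a similar one farther off is furniture); a bystander, to be left alone. Origin at the centre of its underside.
- oilstone: two-layer oilstone, about 50 mm wide, 170 mm long and 25 mm high, lying loose on the bench a little behind the work (a similar one farther off is furniture); a bystander, to be left alone. Origin at the centre of its underside.
Things that resemble listed ones, but are neither listed nor needed, are in the scene too. Several things have the shape of the loupe; the one meant has the colours described above.

How it is judged:
By the outcome, as a careful person would: the job done as asked, in the order asked, and still so for the second after the job is handed in, with the robot touching nothing.
It also fails if it takes over 144 s, if anything falls off the work surface, if the arm or the gripper's body presses on something with over 40 N, if the wrist force passes 120 N, or if a joint passes its speed limit or range.

## Working session

There is one attempt and no reset: what is moved stays moved. The work goes in short steps, Python scripts to look and compute and a shell command to move; the robot and the scene stay as the last step left them, time stands still between calls to the robot, and variables do not carry over. Pictures are saved under pics/ and viewed, and the job is handed in when it is done.

```bash
ls; mkdir -p pics; cat > h.py <<'E'
import numpy as np, cv2
from plant import ctrl, snapshot, workorder
E
python3 - <<'E'
from h import *
o=ctrl.get_obs(); print(o)
for n in ("scene","top","wrist"):
    s=snapshot(n); cv2.imwrite(f"pics/{n}0.png",s["img"]); np.savez(f"pics/{n}0.npz",**s)
    print(n,s["camera_matrix"],s["xyz"],s["rotation"],[k for k in s])
E
```

```text
pics
{'clock': 0.0, 'joint_pos': array([-6.04420058e+01,  2.05918630e+01,  6.33033787e-01, -2.00108577e-02,
       -7.01364826e+01, -1.65071021e+01]), 'qvel': array([ 0.0677367 ,  0.0278382 , -0.07755521, -0.0013808 , -0.04536946,
       -0.02925559]), 'tau': array([ 6.10137395e-04, -5.82725322e+01,  2.93051791e+01,  6.99672371e+00,
        7.16711045e-03, -1.24096709e-04]), 'tool_pos': array([ 0.15228519, -0.65708355,  0.22561259]), 'orientation': array([ 1.79903271e+02, -9.04789956e-03, -1.66955915e+02]), 'force': array([-0.05072788,  0.18877973, -0.33376466]), 'moment': array([ 0.01287122, -0.04536433,  0.00380004]), 'opening': 0.08766810744865434}
scene [[470.60223689   0.         322.34663015]
 [  0.         470.60223689 197.33524567]
 [  0.           0.           1.        ]] [ 0.0011033  -0.74365131  0.96838182] [ 4.44635170e+01  3.37747420e-02 -3.78285473e+01] ['img', 'camera_matrix', 'xyz', 'rotation']
top [[400.89340946   0.         317.12798541]
 [  0.         400.89340946 200.47199846]
 [  0.           0.           1.        ]] [0.3400489  0.0107612  1.24441058] [  9.7960443   -1.49978031 -89.78858729] ['img', 'camera_matrix', 'xyz', 'rotation']
wrist [[342.41347241   0.         315.48344143]
 [  0.         342.41347241 198.58031659]
 [  0.           0.           1.        ]] [ 0.08232334 -0.67356373  0.38385326] [-15.29931647  -0.12849537 103.12688601] ['img', 'camera_matrix', 'xyz', 'rotation']
```

View pics/scene0.png

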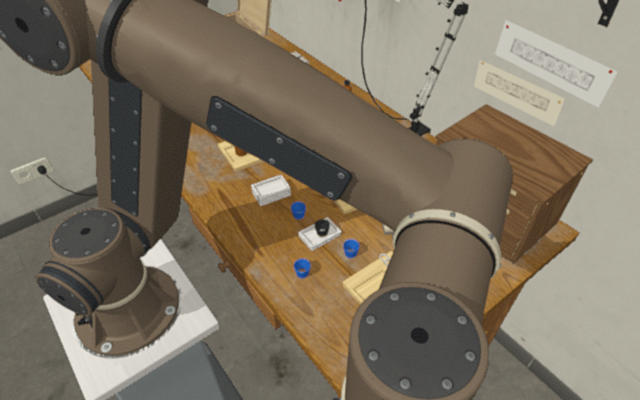

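View pics/top0.png

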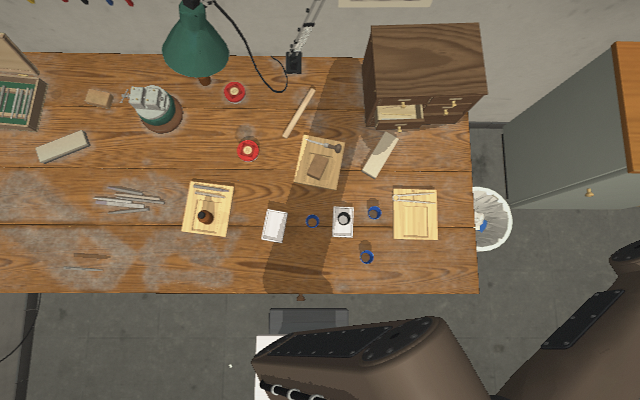

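View pics/wrist0.png

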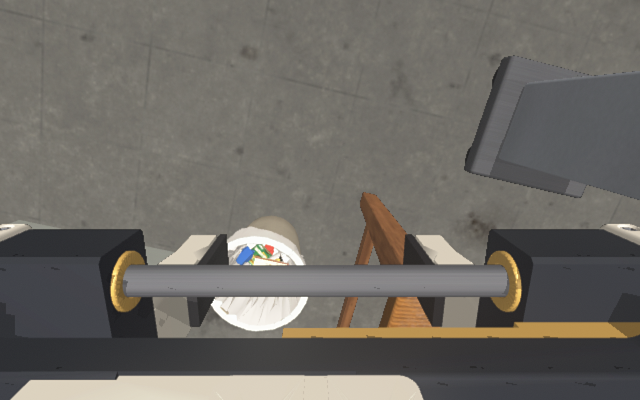

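The top view shows everything:
- Punch board at (208,208), with the bottle at (205,216).
- Graver board at (318,162), with the cork at (318,166).
- Dividers board at (415,213).
- Tray pile at (274,226), and the loose tray at (343,222) with a black cup in it.
- Blue cups at (312,221), (374,212) and (366,257).

I'll enlarge this to confirm.

```bash
python3 - <<'E'
import cv2
a=cv2.imread("pics/top0.png")
cv2.imwrite("pics/topL.png",cv2.resize(a[125:275,170:330],None,fx=5,fy=5,interpolation=cv2.INTER_CUBIC)[:600])
cv2.imwrite("pics/topL.png",cv2.resize(a[125:270,175:325],None,fx=4,fy=4,interpolation=cv2.INTER_CUBIC))
cv2.imwrite("pics/topR.png",cv2.resize(a[125:270,290:450],None,fx=4,fy=4,interpolation=cv2.INTER_CUBIC))
E
```

```text
(no output)
```

View pics/topL.png

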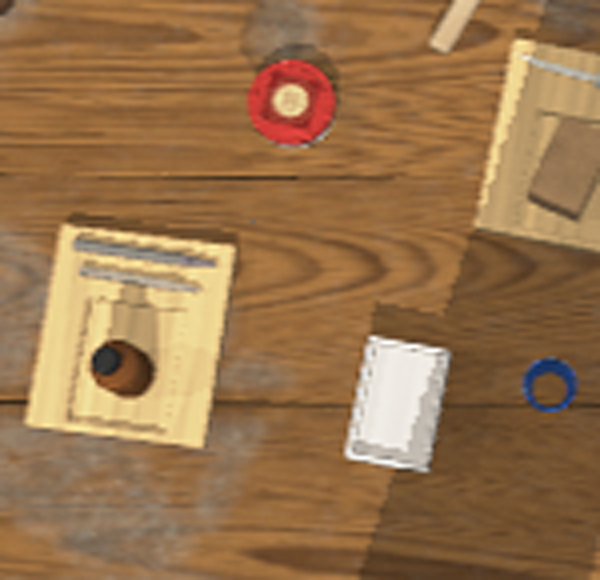

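View pics/topR.png

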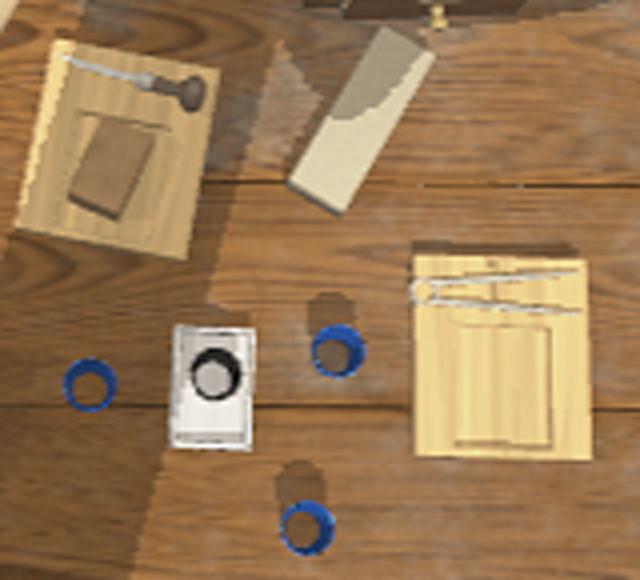

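```bash
cat > h.py <<'E'
import numpy as np, cv2
from scipy.spatial.transform import Rotation as Rot
from plant import ctrl, snapshot, workorder
def rot(rpy): return Rot.from_euler('xyz',rpy,degrees=True).as_matrix()
def ray(s,uv,z):
    """pixels -> world points on plane z"""
    K=s["camera_matrix"]; uv=np.atleast_2d(np.array(uv,float)); 
    d=np.c_[(uv[:,0]-K[0,2])/K[0,0],-(uv[:,1]-K[1,2])/K[1,1],-np.ones(len(uv))]@rot(s["rotation"]).T
    c=np.array(s["xyz"]); t=(z-c[2])/d[:,2]; return c+d*t[:,None]
def proj(s,P):
    K=s["camera_matrix"]; p=(np.atleast_2d(P)-s["xyz"])@rot(s["rotation"])
    return np.c_[K[0,2]+K[0,0]*p[:,0]/-p[:,2],K[1,2]-K[1,1]*p[:,1]/-p[:,2]]
def rect(P):
    """4 xy corners cyclic -> centre, side lengths, yaw of each side (deg)"""
    P=np.array(P)[:,:2]; e=[P[(i+1)%4]-P[i] for i in range(4)]
    return P.mean(0),[round(float(np.linalg.norm(x)),4) for x in e],[round(float(np.degrees(np.arctan2(x[1],x[0]))),1) for x in e]
def snap(n,tag):
    s=snapshot(n); cv2.imwrite(f"pics/{tag}.png",s["img"]); np.savez(f"pics/{tag}.npz",**s); return s
def load(tag): return dict(np.load(f"pics/{tag}.npz"))
def togo(x,y,z,yaw=None):
    """shift/turn numbers in creep units from the measured pose to the target TCP"""
    o=ctrl.get_obs(); R=rot(o["orientation"]); d=R.T@(np.array([x,y,z])-o["tool_pos"])/0.1
    y0=o["orientation"][2]; t=0
    if yaw is not None:
        # tool y axis in world xy -> wanted jaw yaw
        cur=np.degrees(np.arctan2(R[1,1],R[0,1])); t=(yaw-cur+90)%180-90; t=-t  # tool z down
    print("pos",o["tool_pos"].round(4),"rpy",o["orientation"].round(2),"jaw yaw",round(np.degrees(np.arctan2(R[1,1],R[0,1])),2),"shift",d.round(3),"turn",round(t/180,4),"clock",round(o["clock"],2),"F",o["force"].round(1),"op",round(o["opening"],4),"j6",o["joint_pos"][5].round(1))
E
python3 - <<'E'
from h import *
s=load("top0")
L=lambda pts:[(175+x/4,125+y/4) for x,y in pts]
R=lambda pts:[(290+x/4,125+y/4) for x,y in pts]
print("punch board",rect(ray(s,L([(62,224),(236,243),(204,448),(26,427)]),.014)))
print("punch pocket",rect(ray(s,L([(90,298),(186,310),(168,432),(70,416)]),.014)))
print("pile rim",rect(ray(s,L([(371,336),(450,350),(430,470),(346,458)]),.033)))
print("graver board",rect(ray(s,R([(55,40),(220,68),(186,258),(15,228)]),.014)))
print("cork top",rect(ray(s,R([(105,118),(156,138),(120,218),(69,196)]),.038)))
print("loose rim",rect(ray(s,R([(173,325),(256,327),(252,450),(170,447)]),.018)))
print("div board",rect(ray(s,R([(413,256),(586,260),(592,459),(415,458)]),.014)))
print("loupe rim",ray(s,R([(216,374)]),.041))
print("bottle cap",ray(s,L([(107,361)]),.083))
print("blue",ray(s,R([(90,384),(338,350),(307,527)]),.034))
print("tin",ray(s,L([(291,101)]),.024), "stone",ray(s,R([(290,184),(340,213),(434,52),(382,26)]),.025)[:,:2])
togo(.45,0,.3)
E
```

```text
punch board (array([0.52451937, 0.31556934]), [0.1361, 0.1608, 0.1364, 0.1595], [-95.8, 173.5, 83.6, -6.5])
punch pocket (array([0.50178964, 0.31723225]), [0.0747, 0.095, 0.0758, 0.0921], [-96.8, 174.3, 81.1, -6.4])
pile rim (array([0.47064476, 0.10756479]), [0.0611, 0.0921, 0.0638, 0.0943], [-99.7, 171.6, 82.2, -10.1])
graver board (array([ 0.6768763 , -0.02866749]), [0.134, 0.1578, 0.1361, 0.1572], [-99.3, 169.8, 80.4, -11.0])
cork top (array([ 0.65439932, -0.02280753]), [0.0427, 0.0698, 0.0429, 0.0684], [-111.5, 156.5, 66.7, -23.7])
loose rim (array([ 0.48620532, -0.10119632]), [0.0645, 0.0955, 0.0629, 0.0946], [-90.9, 177.5, 88.2, -1.6])
div board (array([ 0.51147304, -0.32727614]), [0.1371, 0.1567, 0.1374, 0.1587], [-90.8, 179.0, 90.0, -1.1])
loupe rim [[ 0.49326565 -0.10160944  0.041     ]]
bottle cap [[0.49451408 0.3156695  0.083     ]]
blue [[ 0.48583857 -0.00633101  0.034     ]
 [ 0.51330654 -0.19595579  0.034     ]
 [ 0.37899583 -0.16980939  0.034     ]]
tin [[0.70938796 0.19836279 0.024     ]] stone [[ 0.64577073 -0.16242162]
 [ 0.62284481 -0.20131074]
 [ 0.7551989  -0.27937108]
 [ 0.77635731 -0.23823529]]
pos [ 0.1523 -0.6572  0.2259] rpy [ 1.7993e+02 -1.0000e-02 -1.6695e+02] jaw yaw 103.05 shift [-4.384  5.731 -0.735] turn 0.0 clock 0.15 F [ 0.8 -0.5  0.4] op 0.0875 j6 -16.5
```

The pictures give consistent sizes, and the loupe is the black cup at top-view pixel (344,218). The blue cups have the same shape in the wrong colour. Next I'll move to the work area for wrist views.

```bash
python3 -m creep '[[-0.12,0.08,-0.02,0,87],[-0.24,0.15,-0.04,0,87],[-0.36,0.23,-0.06,0,87],[-0.48,0.31,-0.08,0,87],[-0.6,0.38,-0.1,0,87],[-0.72,0.46,-0.12,0,87],[-0.84,0.54,-0.14,0,87],[-0.96,0.61,-0.15,0,87]]'
python3 -m creep '[[-0.12,0.08,-0.02,0,87],[-0.24,0.15,-0.04,0,87],[-0.36,0.23,-0.06,0,87],[-0.48,0.31,-0.08,0,87],[-0.6,0.38,-0.1,0,87],[-0.72,0.46,-0.12,0,87],[-0.84,0.54,-0.14,0,87],[-0.96,0.61,-0.15,0,87]]'
python3 -c "
from h import *
togo(.55,-.25,.3,90)"
```

```text
clock: 0.82
tool_pos: [0.2333, -0.5752, 0.2422]
orientation: [-180.0, 0.0, -166.9]
force: [-0.5, -0.8, -0.2]
opening: 0.0874
clock: 1.48
tool_pos: [0.3129, -0.4943, 0.257]
orientation: [-180.0, 0.0, -166.9]
force: [0.2, -0.6, 0.2]
opening: 0.0871
pos [ 0.3129 -0.4943  0.257 ] rpy [-1.7998e+02  1.0000e-02 -1.6694e+02] jaw yaw 103.06 shift [-2.862  1.844 -0.43 ] turn 0.0725 clock 1.48 F [ 0.2 -0.6  0.2] op 0.0871 j6 -38.4
```

```bash
python3 -m creep '[[-0.12,0.08,-0.02,0.01,87],[-0.24,0.15,-0.04,0.02,87],[-0.36,0.23,-0.06,0.03,87],[-0.48,0.31,-0.08,0.04,87],[-0.6,0.38,-0.1,0.05,87],[-0.72,0.46,-0.12,0.06,87],[-0.84,0.54,-0.14,0.07,87],[-0.96,0.61,-0.15,0.0725,87]]'
python3 -c "
from h import *
togo(.55,-.25,.3,90)"
```

```text
clock: 2.15
tool_pos: [0.3926, -0.4132, 0.2719]
orientation: [-180.0, 0.0, 179.9]
force: [-0.4, -0.1, -0.5]
opening: 0.0873
pos [ 0.3926 -0.4132  0.2719] rpy [-1.7999e+02  2.0000e-02  1.7990e+02] jaw yaw 89.9 shift [-1.571  1.635 -0.281] turn -0.0006 clock 2.15 F [-0.4 -0.1 -0.5] op 0.0873 j6 -63.3
```

```bash
python3 -m creep '[[-0.1,0.1,-0.02,0,87],[-0.2,0.2,-0.04,0,87],[-0.3,0.3,-0.06,0,87],[-0.4,0.41,-0.08,0,87],[-0.5,0.51,-0.1,0,87],[-0.6,0.61,-0.11,0,87],[-0.7,0.71,-0.13,0,87],[-0.79,0.82,-0.14,0,87]]'
python3 -m creep '[[-0.1,0.1,-0.02,0,87],[-0.2,0.2,-0.04,0,87],[-0.3,0.3,-0.06,0,87],[-0.4,0.41,-0.08,0,87],[-0.5,0.51,-0.1,0,87],[-0.6,0.61,-0.11,0,87],[-0.79,0.82,-0.14,0,87],[-0.79,0.82,-0.14,0,87]]'
python3 -c "
from h import *
snap('wrist','w1'); togo(.58,.0,.3,90)"
```

```text
clock: 2.82
tool_pos: [0.4717, -0.3313, 0.2857]
orientation: [-180.0, 0.0, -180.0]
force: [0.1, -0.2, 0.7]
opening: 0.0875
clock: 3.48
tool_pos: [0.5525, -0.2476, 0.2996]
orientation: [180.0, 0.0, -179.9]
force: [-0.7, -0.9, 0.5]
opening: 0.087
pos [ 0.5514 -0.2485  0.2994] rpy [ 179.99    0.   -179.88] jaw yaw 90.12 shift [-0.291  2.484 -0.006] turn 0.0007 clock 3.53 F [-0.2  0.3  0.2] op 0.087 j6 -84.1
```

View pics/w1.png

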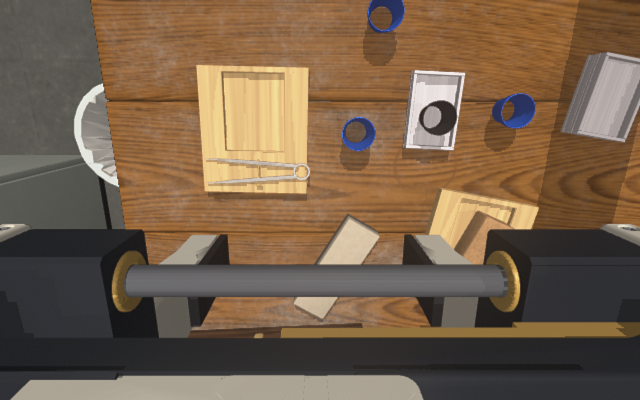

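The wrist view shows the dividers board (197–309, 65–193), the loose tray (405–465, 70–151) holding the black loupe (438,118), and the tray pile at the right edge. I'll zoom in for corners, then move on toward the graver board.

```bash
python3 -m creep '[[-0.1,0.1,0,0,87],[-0.2,0.2,0,0,87],[-0.3,0.3,0,0,87],[-0.4,0.4,0,0,87],[-0.5,0.55,0,0,87],[-0.6,0.7,0,0,87],[-0.7,0.85,0,0,87],[-0.8,1,0,0,87]]'
python3 -m creep '[[-0.1,0.1,0,0,87],[-0.2,0.2,0,0,87],[-0.3,0.3,0,0,87],[-0.4,0.4,0,0,87],[-0.5,0.55,0,0,87],[-0.6,0.7,0,0,87],[-0.7,0.85,0,0,87],[-0.8,1,0,0,87]]'
python3 -c "
from h import *
snap('wrist','w2'); togo(.65,-.02,.3,90)
a=cv2.imread('pics/w1.png')
cv2.imwrite('pics/w1a.png',cv2.resize(a[55:205,190:315],None,fx=4,fy=4,interpolation=cv2.INTER_CUBIC))
cv2.imwrite('pics/w1b.png',cv2.resize(a[40:160,395:475],None,fx=5,fy=5,interpolation=cv2.INTER_CUBIC))"
```

```text
clock: 4.2
tool_pos: [0.6306, -0.1486, 0.2995]
orientation: [-180.0, -0.0, -180.0]
force: [0.7, 0.3, -0.1]
opening: 0.0867
clock: 4.87
tool_pos: [0.7106, -0.0486, 0.2995]
orientation: [180.0, 0.0, -180.0]
force: [-0.5, -1.7, 0.2]
opening: 0.0867
pos [ 0.712  -0.0461  0.2987] rpy [ 1.7998e+02 -1.0000e-02 -1.7990e+02] jaw yaw 90.1 shift [ 0.62   0.262 -0.013] turn 0.0005 clock 4.92 F [ 1.4  1.3 -0.4] op 0.0871 j6 -101.8
```

View pics/w2.png

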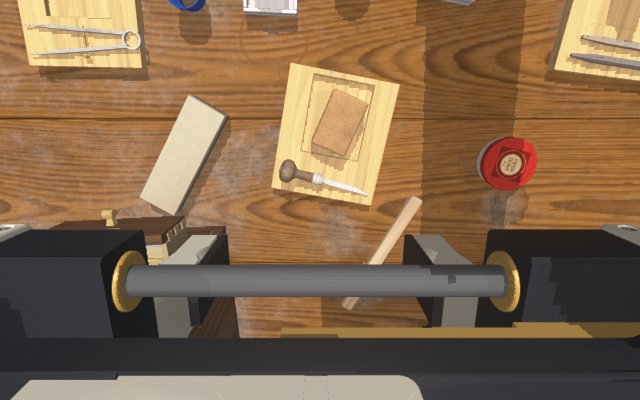

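View pics/w1a.png

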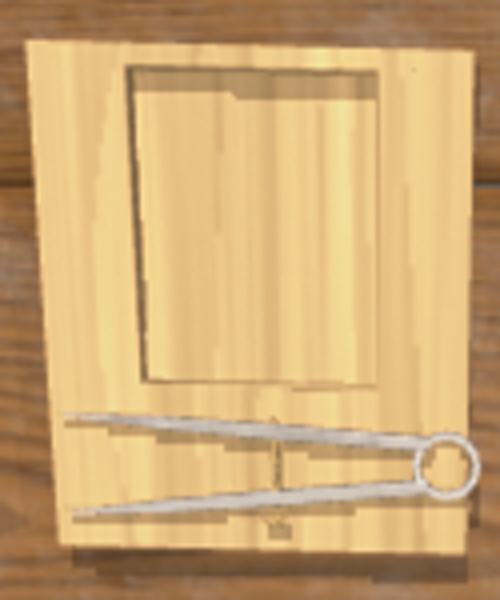

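View pics/w1b.png

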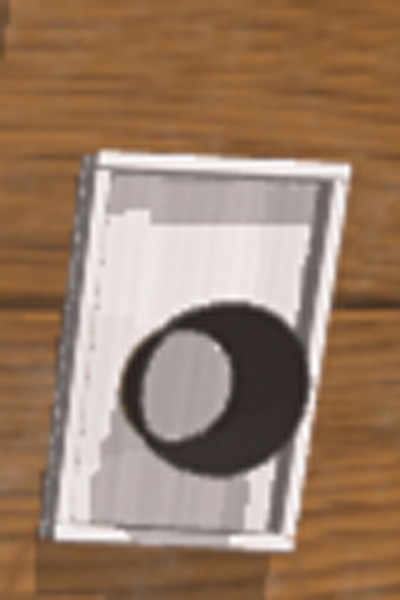

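```bash
python3 -c "
from h import *
a=cv2.imread('pics/w2.png')
cv2.imwrite('pics/w2a.png',cv2.resize(a[55:210,262:412],None,fx=3.8,fy=3.8,interpolation=cv2.INTER_CUBIC))
s=load('w1')
A=lambda p:[(190+x/4-.4,55+y/4-.4) for x,y in p]
B=lambda p:[(395+x/5-.4,40+y/5-.4) for x,y in p]
print('div board',rect(ray(s,A([(26,40),(474,51),(466,553),(60,547)]),.014)))
print('div pocket',rect(ray(s,A([(127,67),(379,71),(376,388),(143,381)]),.014)))
print('tray',rect(ray(s,B([(97,151),(350,165),(295,549),(53,534)]),.018)))
print('loupe',ray(s,B([(214,388)]),.041), ray(s,B([(122,388),(307,388),(220,300),(210,477)]),.041))
"
```

```text
div board (array([ 0.51450313, -0.32603425]), [0.1359, 0.1575, 0.1356, 0.1586], [88.9, -1.1, -90.7, 179.0])
div pocket (array([ 0.49024518, -0.32513948]), [0.0768, 0.0967, 0.0753, 0.0955], [89.3, -1.8, -91.6, 179.1])
tray (array([ 0.48729564, -0.0997511 ]), [0.0616, 0.0928, 0.0624, 0.0921], [87.2, -1.9, -93.3, 177.5])
loupe [[ 0.49444406 -0.10303777  0.041     ]] [[ 0.49451059 -0.12484702  0.041     ]
 [ 0.4943768  -0.0809895   0.041     ]
 [ 0.47440817 -0.10358416  0.041     ]
 [ 0.51525317 -0.10197329  0.041     ]]
```

View pics/w2a.png

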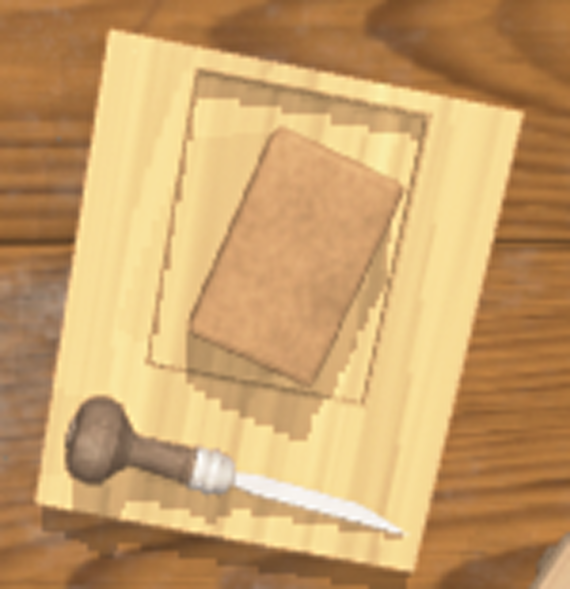

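```bash
python3 -c "
from h import *
s=load('w2')
A=lambda p:[(262+x/3.8-.4,55+y/3.8-.4) for x,y in p]
print('graver board',rect(ray(s,A([(109,29),(524,112),(413,573),(36,502)]),.014)))
print('graver pocket',rect(ray(s,A([(197,71),(428,114),(363,404),(150,361)]),.014)))
print('cork',rect(ray(s,A([(281,126),(404,187),(311,385),(189,325)]),.038)))
s=load('top0');
"
```

```text
graver board (array([ 0.67896331, -0.02643581]), [0.1363, 0.1584, 0.1356, 0.1574], [79.5, -10.6, -100.9, 169.6])
graver pocket (array([ 0.65483689, -0.02204553]), [0.076, 0.0963, 0.0744, 0.0944], [80.1, -10.7, -101.3, 170.2])
cork (array([ 0.65891514, -0.01976885]), [0.0425, 0.0676, 0.0438, 0.0669], [65.0, -24.0, -115.9, 154.9])
```

The cork's top measures about 43×67 mm at yaw −24.5°. The board is at −10.7°, so the block lies about 13° skewed inside its 57×77 box. I'll grasp it across its short side and check the opening, then set it on a free spot near (0.60, 0.14).

```bash
python3 -c "
from h import *
togo(.659,-.020,.20,65)"
```

```text
pos [ 0.712  -0.0461  0.2987] rpy [ 1.7998e+02 -1.0000e-02 -1.7990e+02] jaw yaw 90.1 shift [0.53  0.261 0.987] turn 0.1394 clock 4.92 F [ 1.4  1.3 -0.4] op 0.0871 j6 -101.8
```

```bash
python3 -m creep '[[0.08,0.04,0.15,0.03,87],[0.16,0.08,0.3,0.06,87],[0.24,0.12,0.45,0.09,87],[0.32,0.16,0.6,0.12,87],[0.4,0.2,0.75,0.139,87],[0.53,0.26,0.99,0.139,87],[0.53,0.26,0.99,0.139,87],[0.53,0.26,0.99,0.139,87]]'
python3 -c "
from h import *
snap('wrist','w3');togo(.659,-.020,.10,65)"
```

```text
clock: 5.58
tool_pos: [0.6562, -0.0235, 0.1999]
orientation: [-179.9, -0.1, 155.1]
force: [1.0, -0.9, 0.7]
opening: 0.087
pos [ 0.6575 -0.0238  0.2013] rpy [-1.7998e+02  4.0000e-02  1.5506e+02] jaw yaw 65.06 shift [0.003 0.041 1.013] turn 0.0003 clock 5.63 F [0.4 0.6 0.5] op 0.087 j6 -129.9
```

View pics/w3.png

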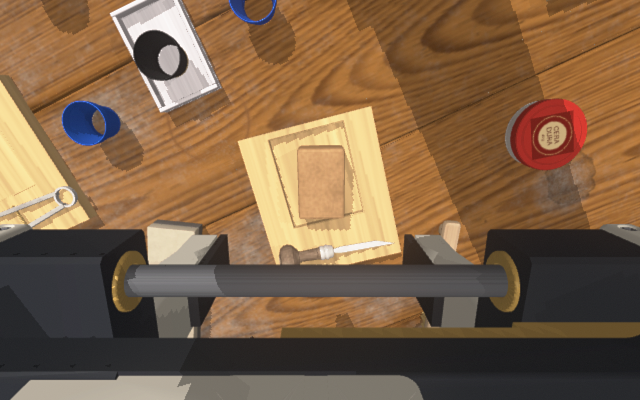

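```bash
python3 -c "
from h import *
s=load('w3'); a=s['img']
m=cv2.inRange(cv2.cvtColor(a,cv2.COLOR_BGR2HSV),(5,60,100),(16,150,215))[120:235,270:370]
cv2.imwrite('pics/w3b.png',np.hstack([cv2.resize(a[130:230,280:370],None,fx=4,fy=4,interpolation=cv2.INTER_CUBIC),cv2.cvtColor(cv2.resize(m[10:110,10:100],None,fx=4,fy=4),cv2.COLOR_GRAY2BGR)]))
"
```

```text
(no output)
```

View pics/w3b.png

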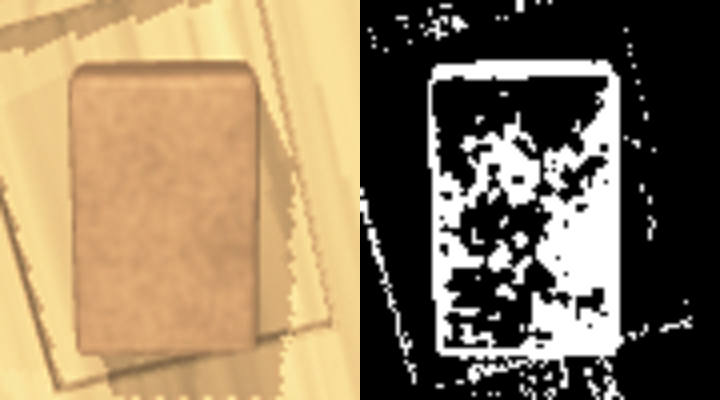

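```bash
python3 -c "
from h import *
s=load('w3')
A=lambda p:[(280+x/4-.4,130+y/4-.4) for x,y in p]
print('cork',rect(ray(s,A([(71,74),(253,72),(258,346),(77,352)]),.038)))
print('gpocket BL.. ',ray(s,A([(60,388),(330,325)]),.014))
togo(.659,-.020,.10,65)"
```

```text
cork (array([ 0.65836965, -0.01948172]), [0.0424, 0.0671, 0.0445, 0.0681], [65.8, -22.6, -112.8, 155.6])
gpocket BL..  [[ 0.69462323 -0.06642369  0.014     ]
 [ 0.70863389  0.00563162  0.014     ]]
pos [ 0.6575 -0.0238  0.2013] rpy [-1.7998e+02  4.0000e-02  1.5506e+02] jaw yaw 65.06 shift [0.003 0.041 1.013] turn 0.0003 clock 5.63 F [0.4 0.6 0.5] op 0.087 j6 -129.9
```

```bash
python3 -m creep '[[0,0.04,0.15,-0.005,87],[0,0.04,0.3,-0.005,87],[0,0.04,0.45,-0.005,87],[0,0.04,0.6,-0.005,87],[0,0.04,0.75,-0.005,87],[0,0.04,0.9,-0.005,87],[0,0.04,1,-0.005,87],[0,0.04,1,-0.005,87]]'
python3 -m creep '[[0,0,0.1,0,87],[0,0,0.2,0,87],[0,0,0.35,0,87],[0,0,0.5,0,87],[0,0,0.65,0,87],[0,0,0.75,0,87],[0,0,0.83,0,87],[0,0,0.83,0,87]]'
python3 -c "
from h import *
togo(.659,-.020,.017,66)"
```

```text
clock: 6.3
tool_pos: [0.6584, -0.0207, 0.0991]
orientation: [-179.9, -0.1, 155.9]
force: [-1.0, -0.7, 0.1]
opening: 0.0873
clock: 6.97
tool_pos: [0.6575, -0.0207, 0.0158]
orientation: [-179.9, -0.1, 155.9]
force: [-0.5, -0.7, 0.3]
opening: 0.0871
pos [ 0.6575 -0.0207  0.0158] rpy [-1.7992e+02 -1.1000e-01  1.5587e+02] jaw yaw 65.87 shift [-0.011  0.013 -0.012] turn -0.0007 clock 6.97 F [-0.5 -0.7  0.3] op 0.0871 j6 -129.3
```

```bash
python3 -m creep '[[0,0,-0.02,0,75],[0,0,-0.02,0,65],[0,0,-0.02,0,55],[0,0,-0.02,0,45],[0,0,-0.02,0,35],[0,0,-0.02,0,30],[0,0,-0.02,0,30],[0,0,-0.02,0,30]]'
python3 -m creep '[[0,0,0,0,30],[0,0,0,0,30],[0,0,0,0,30],[0,0,0,0,30],[0,0,-0.05,0,30],[0,0,-0.1,0,30],[0,0,-0.2,0,30],[0,0,-0.3,0,30]]'
```

```text
clock: 7.63
tool_pos: [0.6584, -0.0205, 0.0198]
orientation: [180.0, 0.0, 155.9]
force: [-0.6, 0.5, 1.5]
opening: 0.0446
clock: 8.3
tool_pos: [0.6582, -0.0207, 0.0503]
orientation: [-180.0, -0.0, 155.9]
force: [0.3, 0.5, -0.2]
opening: 0.0449
```

```bash
python3 -m creep '[[0,0,-0.15,0,30],[0,0,-0.3,0,30],[0,0,-0.4,0,30],[0.15,0.15,-0.5,0,30],[0.3,0.3,-0.5,0,30],[0.4,0.42,-0.5,0,30],[0.5,0.52,-0.5,0,30],[0.6,0.62,-0.5,0,30]]'
python3 -m creep '[[0.1,0.1,0,0,30],[0.2,0.2,0,0,30],[0.3,0.3,0,0,30],[0.4,0.4,0,0,30],[0.5,0.5,0,0,30],[0.58,0.6,0,0,30],[0.58,0.6,0,0,30],[0.58,0.6,0,0,30]]'
python3 -c "
from h import *
snap('wrist','w4');togo(.60,.14,.014,66)"
```

```text
clock: 8.97
tool_pos: [0.6287, 0.0614, 0.1001]
orientation: [180.0, 0.0, 155.9]
force: [0.2, 0.3, -1.2]
opening: 0.0448
clock: 9.63
tool_pos: [0.6003, 0.14, 0.0996]
orientation: [-180.0, 0.0, 156.0]
force: [-0.5, -0.1, -0.5]
opening: 0.0451
pos [0.6004 0.1394 0.0995] rpy [-179.99   -0.    155.93] jaw yaw 65.93 shift [0.006 0.004 0.855] turn -0.0004 clock 9.68 F [-0.7  0.   0. ] op 0.045 j6 -145.3
```

View pics/w4.png

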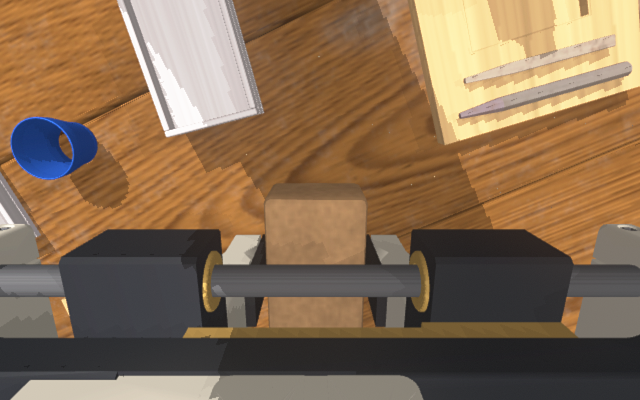

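```bash
python3 -m creep '[[0,0,0.15,0,30],[0,0,0.3,0,30],[0,0,0.45,0,30],[0,0,0.6,0,30],[0,0,0.7,0,30],[0,0,0.8,0,30],[0,0,0.86,0,30],[0,0,0.86,0,30]]'
python3 -m creep '[[0,0,0,0,30],[0,0,0,0,50],[0,0,0,0,60],[0,0,0,0,70],[0,0,0,0,80],[0,0,0,0,87],[0,0,0,0,87],[0,0,-0.1,0,87]]'
python3 -m creep '[[0,0,-0.1,0,87],[0,0,-0.2,0,87],[0,0,-0.35,0,87],[0,0,-0.5,0,87],[0,0,-0.65,0,87],[0,0,-0.8,0,87],[0,0,-0.95,0,87],[0,0,-1,0,87]]'
```

```text
clock: 10.35
tool_pos: [0.6006, 0.1386, 0.0134]
orientation: [-180.0, 0.0, 155.9]
force: [0.8, 0.1, -0.7]
opening: 0.0452
clock: 11.02
tool_pos: [0.5992, 0.1384, 0.0221]
orientation: [-179.9, -0.1, 155.9]
force: [-0.9, 0.5, -0.6]
opening: 0.0836
clock: 11.68
tool_pos: [0.6019, 0.1395, 0.1274]
orientation: [179.8, 0.2, 155.9]
force: [0.4, 0.9, -0.8]
opening: 0.0868
```

```bash
python3 -m creep '[[0.06,0.08,-0.15,-0.01,87],[0.12,0.16,-0.3,-0.03,87],[0.2,0.25,-0.45,-0.05,87],[0.28,0.35,-0.6,-0.07,87],[0.36,0.45,-0.7,-0.09,87],[0.44,0.55,-0.8,-0.1,87],[0.5,0.65,-0.9,-0.1,87],[0.5,0.65,-1,-0.1,87]]'
python3 -c "
from h import *
togo(.56,.30,.25,83.5)"
```

```text
clock: 12.35
tool_pos: [0.5811, 0.2206, 0.2243]
orientation: [180.0, -0.0, 173.9]
force: [0.9, 0.3, -0.2]
opening: 0.0871
pos [0.5811 0.2206 0.2243] rpy [179.98  -0.   173.86] jaw yaw 83.86 shift [ 0.294  0.767 -0.257] turn 0.002 clock 12.35 F [ 0.9  0.3 -0.2] op 0.0871 j6 -134.9
```

```bash
python3 -m creep '[[0.04,0.1,-0.05,0,87],[0.08,0.2,-0.1,0,87],[0.12,0.3,-0.15,0,87],[0.16,0.4,-0.2,0,87],[0.2,0.5,-0.26,0,87],[0.24,0.6,-0.26,0,87],[0.29,0.77,-0.26,0,87],[0.29,0.77,-0.26,0,87]]'
python3 -c "
from h import *
a=snap('wrist','w5')['img'];togo(.56,.30,.25,83.5)
cv2.imwrite('pics/w5a.png',cv2.resize(a[0:200,200:440],None,fx=3,fy=3,interpolation=cv2.INTER_CUBIC))"
```

```text
clock: 13.02
tool_pos: [0.5601, 0.3014, 0.249]
orientation: [180.0, -0.0, 174.0]
force: [0.4, 0.3, 0.7]
opening: 0.0872
pos [0.5601 0.3004 0.2489] rpy [-1.7998e+02 -4.0000e-02  1.7397e+02] jaw yaw 83.97 shift [ 0.001 -0.004 -0.011] turn 0.0026 clock 13.07 F [-0.6 -0.5 -0.6] op 0.0869 j6 -141.8
```

View pics/w5.png

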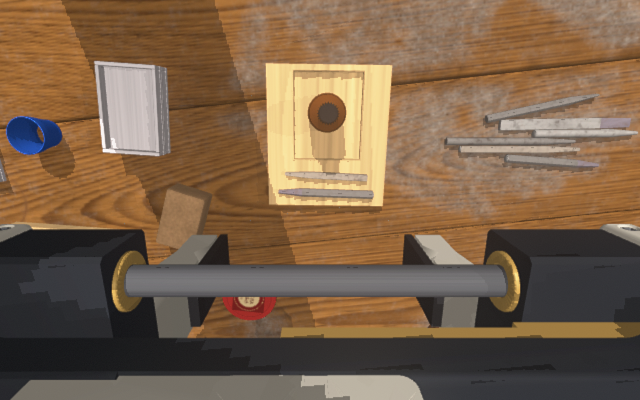

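View pics/w5a.png

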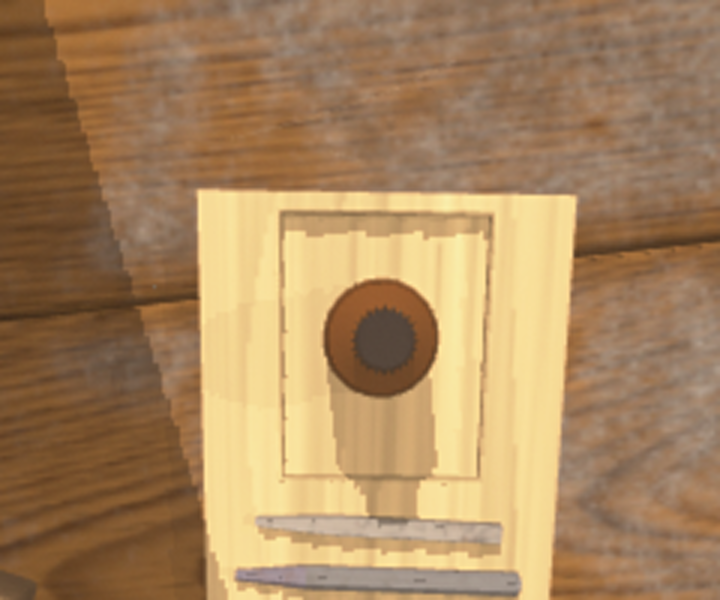

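```bash
python3 -c "
from h import *
s=load('w5');a=s['img']
A=lambda p:[(200+x/3-.3,y/3-.3) for x,y in p]
print('pocket',rect(ray(s,A([(281,211),(494,214),(478,478),(283,476)]),.014)))
print('board',rect(ray(s,[(265.5,63),(392,65),(382.5,206.5),(269.5,205.5)],.014)))
print('cap',ray(s,A([(386,340)]),.086),'body',ray(s,A([(381,338)]),.062))
cv2.imwrite('pics/w5b.png',np.hstack([cv2.resize(a[50:170,80:190],None,fx=5,fy=5,interpolation=cv2.INTER_CUBIC)]))
togo(.495,.316,.12)"
```

```text
pocket (array([0.50191342, 0.3213402 ]), [0.0767, 0.0956, 0.075, 0.0958], [83.3, -7.5, -96.6, 173.5])
board (array([0.52691151, 0.31858715]), [0.136, 0.1588, 0.1353, 0.1595], [83.2, -6.7, -96.5, 173.6])
cap [[0.49687764 0.31989951 0.086     ]] body [[0.49669178 0.31917759 0.062     ]]
pos [0.5601 0.3004 0.2489] rpy [-1.7998e+02 -4.0000e-02  1.7397e+02] jaw yaw 83.97 shift [0.663 0.088 1.289] turn 0.0 clock 13.07 F [-0.6 -0.5 -0.6] op 0.0869 j6 -141.8
```

View pics/w5b.png

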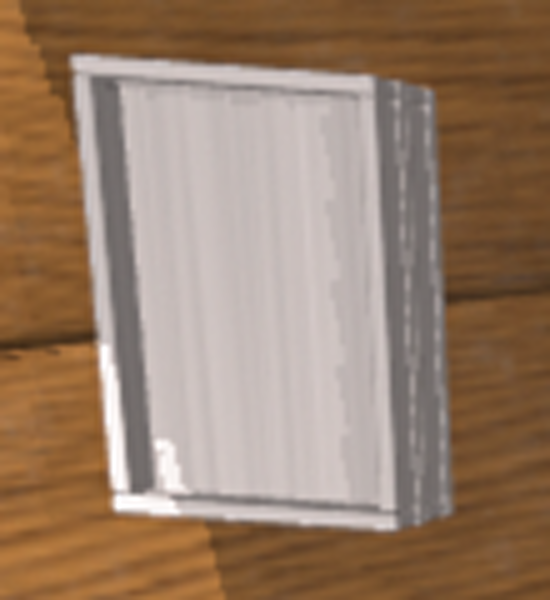

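```bash
python3 -c "
from h import *
s=load('w5')
A=lambda p:[(80+x/5-.4,50+y/5-.4) for x,y in p]
print('pile',rect(ray(s,A([(73,56),(380,80),(398,525),(115,508)]),.033)))
togo(.497,.3195,.12)"
python3 -m creep '[[0.1,0.02,0,0,87],[0.25,0.05,0,0,87],[0.4,0.08,0,0,87],[0.55,0.12,0.1,0,87],[0.645,0.12,0.25,0,87],[0.645,0.12,0.4,0,87],[0.645,0.12,0.5,0,87],[0.645,0.12,0.5,0,87]]'
python3 -c "
from h import *
togo(.497,.3195,.12)"
```

```text
pile (array([0.47266156, 0.11146024]), [0.0622, 0.0915, 0.0614, 0.0923], [79.8, -10.5, -99.4, 170.0])
pos [0.5601 0.3004 0.2489] rpy [-1.7998e+02 -4.0000e-02  1.7397e+02] jaw yaw 83.97 shift [0.647 0.125 1.289] turn 0.0 clock 13.07 F [-0.6 -0.5 -0.6] op 0.0869 j6 -141.8
clock: 13.73
tool_pos: [0.4961, 0.3165, 0.1977]
orientation: [-179.9, -0.1, 173.9]
force: [-0.5, -0.1, 0.6]
opening: 0.0869
pos [0.4961 0.3165 0.1977] rpy [-1.7988e+02 -1.2000e-01  1.7390e+02] jaw yaw 83.9 shift [-0.008  0.032  0.777] turn 0.0 clock 13.73 F [-0.5 -0.1  0.6] op 0.0869 j6 -147.6
```

```bash
python3 -m creep '[[-0.01,0.03,0.12,0,87],[-0.01,0.03,0.25,0,87],[-0.01,0.03,0.4,0,87],[-0.01,0.03,0.55,0,87],[-0.01,0.03,0.7,0,87],[-0.01,0.03,0.8,0,87],[-0.01,0.03,0.85,0,87],[-0.01,0.03,0.85,0,87]]'
python3 -c "
from h import *
togo(.497,.3195,.034)"
```

```text
clock: 14.4
tool_pos: [0.4991, 0.3197, 0.1135]
orientation: [-179.9, -0.1, 173.9]
force: [-0.2, 0.8, -0.0]
opening: 0.0868
pos [0.4991 0.3197 0.1135] rpy [-1.7992e+02 -5.0000e-02  1.7386e+02] jaw yaw 83.86 shift [ 0.02  -0.003  0.795] turn 0.0 clock 14.4 F [-0.2  0.8 -0. ] op 0.0868 j6 -147.7
```

```bash
python3 -m creep '[[0.01,0,0.1,0,87],[0.01,0,0.2,0,87],[0.01,0,0.35,0,87],[0.01,0,0.5,0,87],[0.01,0,0.65,0,87],[0.01,0,0.75,0,87],[0.01,0,0.8,0,87],[0.01,0,0.8,0,80]]'
python3 -m creep '[[0,0,0,0,70],[0,0,0,0,60],[0,0,0,0,50],[0,0,0,0,44],[0,0,0,0,38],[0,0,0,0,33],[0,0,0,0,28],[0,0,0,0,28]]'
python3 -m creep '[[0,0,0,0,28],[0,0,0,0,28],[0,0,0,0,28],[0,0,0,0,28],[0,0,-0.03,0,28],[0,0,-0.08,0,28],[0,0,-0.14,0,28],[0,0,-0.2,0,28]]'
python3 -c "
from h import *
togo(.497,.3195,.16)"
```

```text
clock: 15.07
tool_pos: [0.4978, 0.3197, 0.0333]
orientation: [-179.9, -0.1, 173.9]
force: [0.5, 0.1, -0.5]
opening: 0.0842
clock: 15.73
tool_pos: [0.4983, 0.3201, 0.0348]
orientation: [-180.0, 0.0, 173.9]
force: [-0.6, -1.1, 3.0]
opening: 0.0381
clock: 16.4
tool_pos: [0.4982, 0.3203, 0.055]
orientation: [-180.0, -0.0, 173.9]
force: [-0.3, 0.1, -1.0]
opening: 0.0375
pos [0.4982 0.3203 0.055 ] rpy [-180.     -0.    173.88] jaw yaw 83.88 shift [ 0.012 -0.009 -1.05 ] turn 0.0 clock 16.4 F [-0.3  0.1 -1. ] op 0.0375 j6 -147.7
```

```bash
python3 -m creep '[[0,0,-0.08,0,28],[0,0,-0.2,0,28],[0,0,-0.32,0,28],[0,0,-0.46,0,28],[0,0,-0.6,0,28],[0,0,-0.74,0,28],[0,0,-0.88,0,28],[0,0,-1,0,28]]'
python3 -m creep '[[-0.02,-0.04,0,0,28],[-0.08,-0.12,0,0,28],[-0.14,-0.22,0,0,28],[-0.2,-0.33,0,0,28],[-0.27,-0.45,0,0,28],[-0.34,-0.57,0,0,28],[-0.41,-0.69,0,0,28],[-0.48,-0.81,0,0,28]]'
python3 -m creep '[[-0.07,-0.12,0,0,28],[-0.14,-0.24,0,0,28],[-0.21,-0.36,0,0,28],[-0.28,-0.48,0,0,28],[-0.35,-0.6,0,0,28],[-0.42,-0.72,0,0,28],[-0.49,-0.84,0,0,28],[-0.56,-0.96,0,0,28]]'
python3 -c "
from h import *
togo(.6552,-.022,.16)"
```

```text
clock: 17.07
tool_pos: [0.4984, 0.3203, 0.1564]
orientation: [179.9, 0.0, 173.9]
force: [0.8, 0.0, -1.0]
opening: 0.038
clock: 17.73
tool_pos: [0.5379, 0.2327, 0.1543]
orientation: [-180.0, -0.0, 173.8]
force: [-0.2, 0.3, -1.3]
opening: 0.0379
clock: 18.4
tool_pos: [0.5833, 0.1318, 0.1546]
orientation: [180.0, 0.0, 173.9]
force: [0.3, 0.4, -0.6]
opening: 0.0382
pos [0.5833 0.1318 0.1546] rpy [180.     0.   173.88] jaw yaw 83.88 shift [-0.879 -1.453 -0.054] turn 0.0 clock 18.4 F [ 0.3  0.4 -0.6] op 0.0382 j6 -127.6
```

```bash
python3 -m creep '[[-0.07,-0.12,0,0,28],[-0.14,-0.24,0,0,28],[-0.21,-0.36,0,0,28],[-0.28,-0.48,0,0,28],[-0.35,-0.6,0,0,28],[-0.42,-0.72,0,0,28],[-0.49,-0.84,0,0,28],[-0.56,-0.96,0,0,28]]'
python3 -m creep '[[-0.06,-0.1,0,0,28],[-0.12,-0.18,0,0,28],[-0.18,-0.26,0,0,28],[-0.23,-0.34,0,0,28],[-0.28,-0.42,0,0,28],[-0.32,-0.49,0,0,28],[-0.32,-0.49,0,0,28],[-0.32,-0.49,0,0,28]]'
python3 -c "
from h import *
snap('wrist','w6');togo(.6552,-.022,.036)"
```

```text
clock: 19.07
tool_pos: [0.6288, 0.0304, 0.1545]
orientation: [-180.0, -0.0, 173.9]
force: [-0.4, 0.3, -1.1]
opening: 0.0382
clock: 19.73
tool_pos: [0.6548, -0.0208, 0.1544]
orientation: [180.0, -0.0, 173.8]
force: [0.6, 0.2, -1.7]
opening: 0.0378
pos [ 0.6547 -0.0205  0.1545] rpy [ 1.8000e+02 -1.0000e-02  1.7386e+02] jaw yaw 83.86 shift [-0.007 -0.015  1.185] turn 0.0 clock 19.78 F [ 0.1  0.6 -0.9] op 0.0377 j6 -111.4
```

View pics/w6.png

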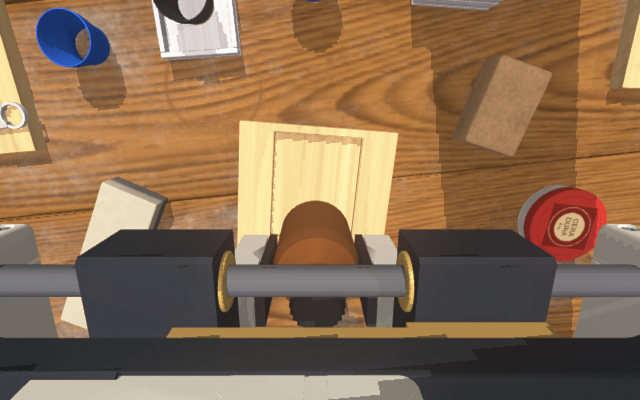

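```bash
python3 -m creep '[[-0.01,-0.01,0.12,0,28],[-0.01,-0.01,0.24,0,28],[-0.01,-0.01,0.36,0,28],[-0.01,-0.01,0.48,0,28],[-0.01,-0.01,0.6,0,28],[-0.01,-0.01,0.72,0,28],[-0.01,-0.01,0.82,0,28],[-0.01,-0.01,0.9,0,28]]'
python3 -m creep '[[0,0,0.05,0,28],[0,0,0.1,0,28],[0,0,0.15,0,28],[0,0,0.2,0,28],[0,0,0.24,0,28],[0,0,0.27,0,28],[0,0,0.27,0,28],[0,0,0.27,0,28]]'
python3 -c "
from h import *
togo(.6552,-.022,.0345)"
```

```text
clock: 20.45
tool_pos: [0.6552, -0.0216, 0.0628]
orientation: [-180.0, -0.1, 173.9]
force: [0.7, 0.4, -1.6]
opening: 0.0382
clock: 21.12
tool_pos: [0.6557, -0.0216, 0.0376]
orientation: [-180.0, -0.0, 173.9]
force: [0.4, 0.1, -0.9]
opening: 0.0376
pos [ 0.6557 -0.0216  0.0376] rpy [-180.     -0.    173.88] jaw yaw 83.88 shift [ 0.005 -0.005  0.031] turn 0.0 clock 21.12 F [ 0.4  0.1 -0.9] op 0.0376 j6 -111.2
```

```bash
python3 -m creep '[[0,0,0.01,0,28],[0,0,0.02,0,28],[0,0,0.03,0,28],[0,0,0.03,0,28],[0,0,0.03,0,28],[0,0,0.03,0,28],[0,0,0.03,0,28],[0,0,0.03,0,28]]'
python3 -c "
from h import *
togo(.6552,-.022,.0345)"
```

```text
clock: 21.78
tool_pos: [0.6559, -0.0215, 0.0348]
orientation: [180.0, 0.0, 173.9]
force: [0.2, 0.2, 2.1]
opening: 0.038
pos [ 0.6559 -0.0215  0.0348] rpy [1.8000e+02 3.0000e-02 1.7389e+02] jaw yaw 83.89 shift [ 0.007 -0.005  0.003] turn 0.0 clock 21.78 F [0.2 0.2 2.1] op 0.038 j6 -111.2
```

Contact force has risen by about 3 N, so the bottle is standing. I'll release it gently and lift.

```bash
python3 -m creep '[[0,0,0,0,40],[0,0,0,0,45],[0,0,0,0,50],[0,0,0,0,58],[0,0,0,0,66],[0,0,0,0,74],[0,0,0,0,80],[0,0,0,0,87]]'
python3 -m creep '[[0,0,0,0,87],[0,0,-0.1,0,87],[0,0,-0.2,0,87],[0,0,-0.35,0,87],[0,0,-0.5,0,87],[0,0,-0.7,0,87],[0,0,-0.85,0,87],[0,0,-1,0,87]]'
python3 -m creep '[[0.05,0.1,-0.1,0.02,87],[0.08,0.2,-0.2,0.04,87],[0.1,0.3,-0.2,0.06,87],[0.12,0.4,-0.2,0.08,87],[0.14,0.5,-0.2,0.1,87],[0.16,0.6,-0.2,0.1,87],[0.18,0.7,-0.2,0.1,87],[0.2,0.8,-0.2,0.1,87]]'
python3 -c "
from h import *
snap('wrist','w7');togo(.60,.14,.12,66)"
```

```text
clock: 22.45
tool_pos: [0.6557, -0.0216, 0.0345]
orientation: [-180.0, -0.0, 173.9]
force: [-0.0, 0.9, 0.4]
opening: 0.0773
clock: 23.12
tool_pos: [0.6562, -0.0215, 0.1372]
orientation: [180.0, 0.1, 173.9]
force: [0.8, -0.5, -0.6]
opening: 0.0869
clock: 23.78
tool_pos: [0.6444, 0.0609, 0.1553]
orientation: [180.0, 0.0, 156.0]
force: [-0.0, -0.6, 0.6]
opening: 0.0869
pos [0.6444 0.0624 0.1551] rpy [1.7996e+02 3.0000e-02 1.5603e+02] jaw yaw 66.03 shift [0.721 0.528 0.351] turn 0.0001 clock 23.83 F [-0.4  0.8  0.1] op 0.0867 j6 -136.7
```

View pics/w7.png

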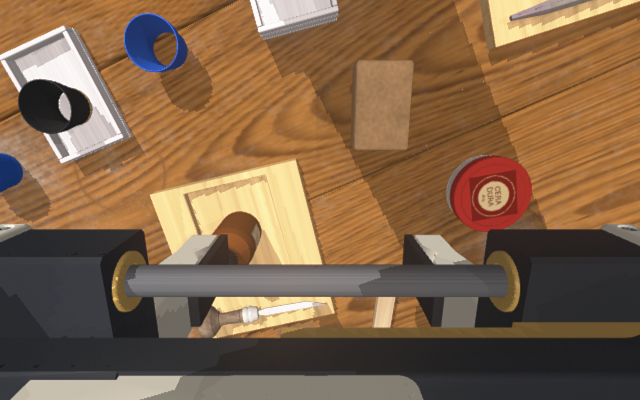

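```bash
python3 -c "
from h import *
s=load('w7')
print('cork',rect(ray(s,[(358,61),(413.5,62),(407,150),(352.5,148.5)],.032)))
togo(.60,.14,.10,66)"
```

```text
cork (array([0.60168985, 0.13798055]), [0.0427, 0.0675, 0.0448, 0.067], [65.1, -24.1, -115.5, 154.1])
pos [0.6444 0.0624 0.1551] rpy [1.7996e+02 3.0000e-02 1.5603e+02] jaw yaw 66.03 shift [0.721 0.528 0.551] turn 0.0001 clock 23.83 F [-0.4  0.8  0.1] op 0.0867 j6 -136.7
```

```bash
python3 -m creep '[[0.1,0.08,0.05,0,87],[0.2,0.15,0.1,0,87],[0.3,0.23,0.15,0,87],[0.4,0.3,0.2,0,87],[0.5,0.37,0.3,0,87],[0.6,0.45,0.4,0,87],[0.71,0.52,0.5,0,87],[0.71,0.52,0.55,0,87]]'
python3 -m creep '[[0,0,0.1,0,87],[0,0,0.25,0,87],[0,0,0.4,0,87],[0,0,0.55,0,87],[0,0,0.7,0,87],[0,0,0.8,0,87],[0,0,0.87,0,87],[0,0,0.87,0,80]]'
python3 -m creep '[[0,0,0,0,75],[0,0,0,0,65],[0,0,0,0,55],[0,0,0,0,45],[0,0,0,0,35],[0,0,0,0,30],[0,0,0,0,30],[0,0,0,0,30]]'
python3 -m creep '[[0,0,0,0,30],[0,0,0,0,30],[0,0,0,0,30],[0,0,-0.05,0,30],[0,0,-0.15,0,30],[0,0,-0.3,0,30],[0,0,-0.45,0,30],[0,0,-0.6,0,30]]'
python3 -c "
from h import *
togo(.5031,.3214,.12,70)"
```

```text
clock: 24.5
tool_pos: [0.5986, 0.1383, 0.0975]
orientation: [-179.9, -0.1, 156.0]
force: [-0.8, 0.6, -0.7]
opening: 0.0872
clock: 25.17
tool_pos: [0.6, 0.1359, 0.0107]
orientation: [-179.9, -0.1, 155.9]
force: [0.5, -0.7, 0.4]
opening: 0.0843
clock: 25.83
tool_pos: [0.601, 0.1367, 0.013]
orientation: [180.0, 0.0, 155.9]
force: [-0.4, 0.1, 3.0]
opening: 0.0453
clock: 26.5
tool_pos: [0.6007, 0.1364, 0.0737]
orientation: [-180.0, -0.0, 155.9]
force: [0.5, 0.2, -0.5]
opening: 0.045
pos [0.6007 0.1364 0.0737] rpy [-1.7998e+02 -1.0000e-02  1.5588e+02] jaw yaw 65.88 shift [ 1.647  1.289 -0.464] turn -0.0229 clock 26.5 F [ 0.5  0.2 -0.5] op 0.045 j6 -145.1
```

```bash
python3 -m creep '[[0.05,0.04,-0.06,-0.003,30],[0.15,0.12,-0.12,-0.006,30],[0.25,0.2,-0.18,-0.01,30],[0.36,0.28,-0.25,-0.014,30],[0.48,0.38,-0.3,-0.018,30],[0.6,0.47,-0.35,-0.023,30],[0.72,0.56,-0.4,-0.023,30],[0.82,0.65,-0.46,-0.023,30]]'
python3 -c "
from h import *
togo(.5031,.3214,.12,70)"
```

```text
clock: 27.17
tool_pos: [0.5509, 0.231, 0.1185]
orientation: [-179.9, -0.0, 160.1]
force: [0.1, 0.3, -0.9]
opening: 0.0448
pos [0.5509 0.231  0.1185] rpy [-1.7995e+02 -4.0000e-02  1.6012e+02] jaw yaw 70.12 shift [ 0.757  0.687 -0.015] turn 0.0007 clock 27.17 F [ 0.1  0.3 -0.9] op 0.0448 j6 -151.3
```

```bash
python3 -m creep '[[0.1,0.09,0,0,30],[0.2,0.18,0,0,30],[0.32,0.29,0,0,30],[0.44,0.4,0,0,30],[0.56,0.51,0,0,30],[0.68,0.62,0,0,30],[0.757,0.687,0,0,30],[0.757,0.687,0,0,30]]'
python3 -c "
from h import *
snap('wrist','w8');togo(.5031,.3214,.02,70)"
```

```text
clock: 27.83
tool_pos: [0.5037, 0.3216, 0.1181]
orientation: [-180.0, -0.0, 160.1]
force: [0.1, 0.3, 0.3]
opening: 0.0449
pos [0.5041 0.3207 0.1182] rpy [-1.7997e+02 -2.0000e-02  1.6012e+02] jaw yaw 70.12 shift [0.011 0.003 0.982] turn 0.0007 clock 27.88 F [-0.8 -0.3  0.1] op 0.0453 j6 -161.1
```

View pics/w8.png

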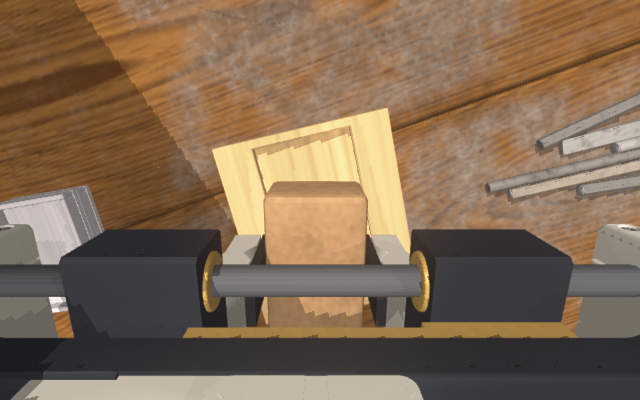

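```bash
python3 -m creep '[[0.01,0,0.15,0,30],[0.01,0,0.3,0,30],[0.01,0,0.45,0,30],[0.01,0,0.6,0,30],[0.01,0,0.75,0,30],[0.01,0,0.87,0,30],[0.01,0,0.93,0,30],[0.01,0,0.96,0,30]]'
python3 -m creep '[[0,0,0.01,0,30],[0,0,0.02,0,30],[0,0,0.03,0,30],[0,0,0.03,0,30],[0,0,0.03,0,30],[0,0,0.03,0,30],[0,0,0.03,0,30],[0,0,0.03,0,30]]'
python3 -c "
from h import *
togo(.5031,.3214,.02,70)"
```

```text
clock: 28.55
tool_pos: [0.5037, 0.3192, 0.0214]
orientation: [-179.9, -0.0, 160.0]
force: [0.4, -0.0, -0.2]
opening: 0.045
clock: 29.22
tool_pos: [0.504, 0.3203, 0.0198]
orientation: [180.0, 0.0, 160.0]
force: [0.5, -0.1, 0.0]
opening: 0.0447
pos [0.504  0.3203 0.0198] rpy [1.7998e+02 1.0000e-02 1.6003e+02] jaw yaw 70.03 shift [ 0.012  0.007 -0.002] turn 0.0002 clock 29.22 F [ 0.5 -0.1  0. ] op 0.0447 j6 -161.1
```

```bash
python3 -m creep '[[0,0,0.01,0,30],[0,0,0.01,0,30],[0,0,0.01,0,50],[0,0,0.01,0,60],[0,0,0.01,0,70],[0,0,0.01,0,80],[0,0,0.01,0,87],[0,0,0.01,0,87]]'
python3 -m creep '[[0,0,0,0,87],[0,0,-0.1,0,87],[0,0,-0.2,0,87],[0,0,-0.35,0,87],[0,0,-0.5,0,87],[0,0,-0.7,0,87],[0,0,-0.85,0,87],[0,0,-1,0,87]]'
python3 -m creep '[[-0.1,-0.05,-0.1,-0.02,87],[-0.2,-0.1,-0.25,-0.04,87],[-0.3,-0.15,-0.4,-0.06,87],[-0.4,-0.2,-0.55,-0.08,87],[-0.5,-0.25,-0.7,-0.1,87],[-0.6,-0.3,-0.8,-0.11,87],[-0.7,-0.35,-0.9,-0.11,87],[-0.7,-0.4,-1,-0.11,87]]'
python3 -c "
from h import *
snap('wrist','w9');togo(.494,-.103,.12,0)"
```

```text
clock: 29.88
tool_pos: [0.5039, 0.3202, 0.0185]
orientation: [-180.0, -0.0, 160.0]
force: [0.3, 0.1, 0.1]
opening: 0.0775
clock: 30.55
tool_pos: [0.5042, 0.3205, 0.1211]
orientation: [179.9, 0.0, 160.0]
force: [0.4, 1.6, -0.7]
opening: 0.0869
clock: 31.22
tool_pos: [0.5572, 0.2578, 0.2201]
orientation: [180.0, 0.1, 179.7]
force: [-0.2, 0.0, -0.9]
opening: 0.0871
pos [0.557  0.2577 0.2221] rpy [1.7992e+02 1.6000e-01 1.7969e+02] jaw yaw 89.69 shift [ 0.613 -3.611  1.014] turn 0.4983 clock 31.27 F [-0.2  0.1  1.5] op 0.0869 j6 -133.4
```

View pics/w9.png

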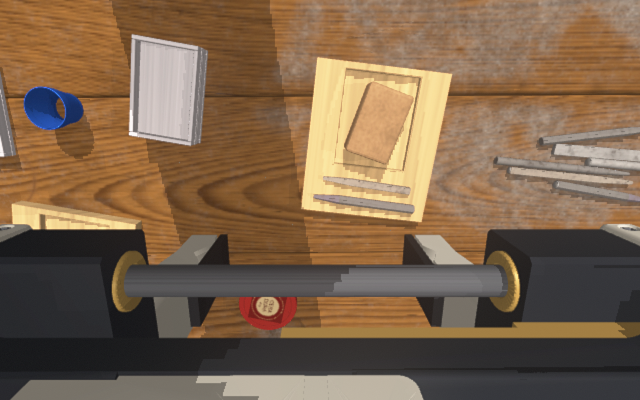

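Cork lies flat inside the punch-board pocket, at pixels (380,122). Next is the loupe: I'll move over, taking a view of the pile on the way.

```bash
python3 -m creep '[[0,-0.1,0,0,87],[0,-0.25,0,0,87],[0,-0.4,0,0,87],[0,-0.55,0,0,87],[0,-0.7,0,0,87],[0,-0.85,0,0,87],[0,-1,0,0,87],[0,-1,0,0,87]]'
python3 -m creep '[[0,-0.1,0,0,87],[0,-0.25,0,0,80],[0,-0.4,0,0,75],[0,-0.55,0,0,70],[0,-0.7,0,0,65],[0,-0.72,0,0,62],[0,-0.72,0,0,62],[0,-0.72,0,0,62]]'
python3 -c "
from h import *
a=snap('wrist','w10')['img'];togo(.494,-.103,.12,88)"
```

```text
clock: 31.93
tool_pos: [0.5554, 0.1557, 0.2186]
orientation: [-180.0, -0.0, 179.7]
force: [0.3, -0.3, 0.7]
opening: 0.0867
clock: 32.6
tool_pos: [0.5556, 0.0862, 0.2186]
orientation: [180.0, 0.0, 179.8]
force: [0.1, -0.6, 1.2]
opening: 0.0628
pos [0.5556 0.0866 0.2186] rpy [1.7999e+02 1.0000e-02 1.7981e+02] jaw yaw 89.81 shift [ 0.61  -1.899  0.986] turn 0.01 clock 32.65 F [0.5 0.3 0.6] op 0.0619 j6 -119.0
```

View pics/w10.png

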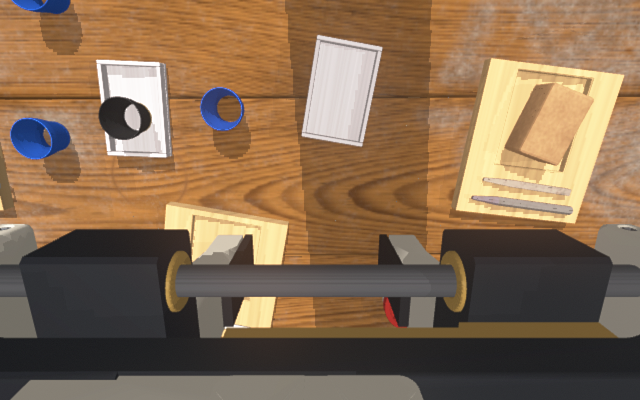

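```bash
python3 -m creep '[[0.08,-0.12,0,0,62],[0.16,-0.25,0,0,62],[0.24,-0.38,0,0,62],[0.32,-0.5,0,0,62],[0.4,-0.62,0,0,62],[0.48,-0.75,0,0,62],[0.55,-0.88,0,0,62],[0.61,-1,0,0,62]]'
python3 -c "
from h import *
a=load('w10')['img']
cv2.imwrite('pics/w10a.png',cv2.resize(a[30:152,295:390],None,fx=4.8,fy=4.8,interpolation=cv2.INTER_CUBIC))
togo(.4944,-.103,.12,88)"
```

```text
clock: 33.32
tool_pos: [0.4932, -0.0146, 0.2188]
orientation: [180.0, 0.0, 179.8]
force: [0.9, -0.8, -0.4]
opening: 0.0623
pos [ 0.4932 -0.0146  0.2188] rpy [1.7999e+02 2.0000e-02 1.7981e+02] jaw yaw 89.81 shift [-0.014 -0.884  0.988] turn 0.0101 clock 33.32 F [ 0.9 -0.8 -0.4] op 0.0623 j6 -111.4
```

View pics/w10a.png

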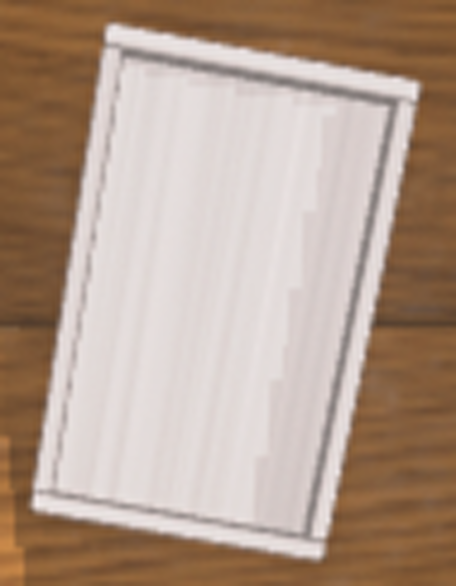

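```bash
python3 -m creep '[[-0.01,-0.12,0,0,62],[-0.01,-0.25,0,0,62],[-0.01,-0.38,0,0,62],[-0.01,-0.5,0,0,62],[-0.01,-0.65,0,0.01,62],[-0.01,-0.78,0.1,0.01,62],[-0.01,-0.88,0.2,0.01,62],[-0.01,-0.88,0.2,0.01,62]]'
python3 -c "
from h import *
s=load('w10')
A=lambda p:[(295+x/4.8-.4,30+y/4.8-.4) for x,y in p]
print('pile',rect(ray(s,A([(107,25),(420,85),(322,559),(33,508)]),.033)))
a=s['img']
cv2.imwrite('pics/w10b.png',cv2.resize(a[50:165,85:180],None,fx=5,fy=5,interpolation=cv2.INTER_CUBIC))
togo(.4944,-.103,.12,88)"
```

```text
clock: 33.98
tool_pos: [0.4933, -0.1029, 0.1964]
orientation: [-180.0, -0.2, 177.9]
force: [-0.5, 0.6, 0.0]
opening: 0.062
pile (array([0.47257031, 0.11051241]), [0.0615, 0.0926, 0.0609, 0.0927], [79.9, -9.9, -100.0, 170.4])
pos [ 0.4933 -0.1029  0.1964] rpy [-180.     -0.19  177.92] jaw yaw 87.92 shift [-0.014 -0.001  0.764] turn -0.0005 clock 33.98 F [-0.5  0.6  0. ] op 0.062 j6 -102.6
```

View pics/w10b.png

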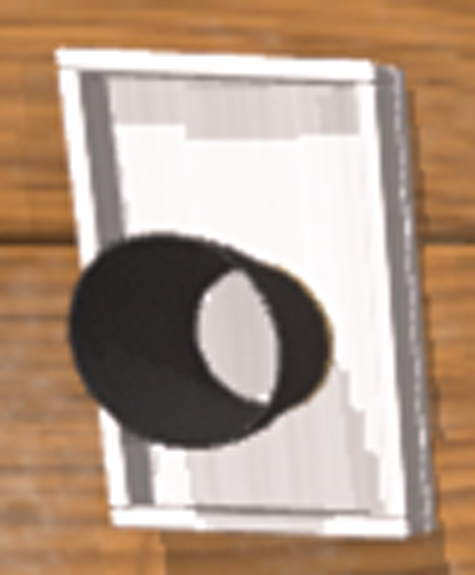

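```bash
python3 -c "
from h import *
s=load('w10')
A=lambda p:[(85+x/5-.4,50+y/5-.4) for x,y in p]
print('loupe',ray(s,A([(174,340)]),.041),ray(s,A([(174,232),(174,448),(70,340)]),.041))
print('tray',rect(ray(s,A([(57,50),(380,66),(410,535),(112,523)]),.018)))
togo(.4944,-.103,.12,88)"
```

```text
loupe [[ 0.49496315 -0.10054119  0.041     ]] [[ 0.47521861 -0.0975055   0.041     ]
 [ 0.51535843 -0.10367693  0.041     ]
 [ 0.49491188 -0.12038046  0.041     ]]
tray (array([ 0.4882256 , -0.09866896]), [0.0628, 0.0923, 0.0622, 0.0926], [87.2, -3.1, -92.5, 177.3])
pos [ 0.4933 -0.1029  0.1964] rpy [-180.     -0.19  177.92] jaw yaw 87.92 shift [-0.014 -0.001  0.764] turn -0.0005 clock 33.98 F [-0.5  0.6  0. ] op 0.062 j6 -102.6
```

```bash
python3 -m creep '[[-0.014,0.013,0.12,0,62],[-0.014,0.013,0.25,0,62],[-0.014,0.013,0.4,0,62],[-0.014,0.013,0.55,0,62],[-0.014,0.013,0.7,0,62],[-0.014,0.013,0.85,0,62],[-0.014,0.013,0.95,0,62],[-0.014,0.013,1,0,62]]'
python3 -c "
from h import *
togo(.4948,-.1015,.021,88)"
```

```text
clock: 34.65
tool_pos: [0.4955, -0.0999, 0.0972]
orientation: [-180.0, -0.1, 178.0]
force: [-0.2, 0.7, 0.1]
opening: 0.0619
pos [ 0.4955 -0.0999  0.0972] rpy [-1.7998e+02 -1.3000e-01  1.7802e+02] jaw yaw 88.03 shift [ 0.005 -0.016  0.762] turn 0.0001 clock 34.65 F [-0.2  0.7  0.1] op 0.0619 j6 -102.9
```

```bash
python3 -m creep '[[0,-0.01,0.1,0,62],[0,-0.01,0.25,0,62],[0,-0.01,0.4,0,62],[0,-0.01,0.55,0,62],[0,-0.01,0.65,0,62],[0,-0.01,0.73,0,62],[0,-0.01,0.76,0,62],[0,-0.01,0.76,0,62]]'
python3 -c "
from h import *
togo(.4948,-.1015,.021,88)"
python3 -m creep '[[0,0,0,0,56],[0,0,0,0,50],[0,0,0,0,45],[0,0,0,0,40],[0,0,0,0,36],[0,0,0,0,32],[0,0,0,0,30],[0,0,0,0,30]]'
```

```text
clock: 35.32
tool_pos: [0.4962, -0.1009, 0.0221]
orientation: [-180.0, -0.0, 178.0]
force: [1.0, 0.9, -0.5]
opening: 0.0623
pos [ 0.4962 -0.1009  0.0221] rpy [-1.7999e+02 -5.0000e-02  1.7803e+02] jaw yaw 88.03 shift [ 0.014 -0.006  0.011] turn 0.0001 clock 35.32 F [ 1.   0.9 -0.5] op 0.0623 j6 -102.7
clock: 35.98
tool_pos: [0.4967, -0.1008, 0.023]
orientation: [180.0, 0.0, 178.0]
force: [-0.4, 2.3, 5.4]
opening: 0.0382
```

```bash
python3 -m creep '[[0,0,0,0,30],[0,0,0,0,30],[0,0,0,0,30],[0,0,-0.04,0,30],[0,0,-0.1,0,30],[0,0,-0.18,0,30],[0,0,-0.26,0,30],[0,0,-0.35,0,30]]'
python3 -m creep '[[0,0,-0.1,0,30],[0,0,-0.2,0,30],[0,0,-0.3,0,30],[0,0,-0.4,0,30],[0,0,-0.5,0,30],[0,0,-0.6,0,30],[0,0,-0.6,0,30],[0,0,-0.6,0,30]]'
python3 -c "
from h import *
snap('wrist','w11');togo(.490,-.3255,.12,89)"
```

```text
clock: 36.65
tool_pos: [0.4963, -0.1009, 0.0585]
orientation: [-180.0, 0.0, 178.0]
force: [-0.6, 0.9, -0.7]
opening: 0.038
clock: 37.32
tool_pos: [0.4967, -0.1008, 0.1182]
orientation: [180.0, 0.1, 178.0]
force: [0.3, 0.8, -0.2]
opening: 0.0379
pos [ 0.4962 -0.1008  0.1175] rpy [179.99   0.   178.01] jaw yaw 88.01 shift [-0.016 -2.248 -0.025] turn -0.0055 clock 37.37 F [-1.2  0.3 -1.2] op 0.0382 j6 -102.7
```

View pics/w11.png

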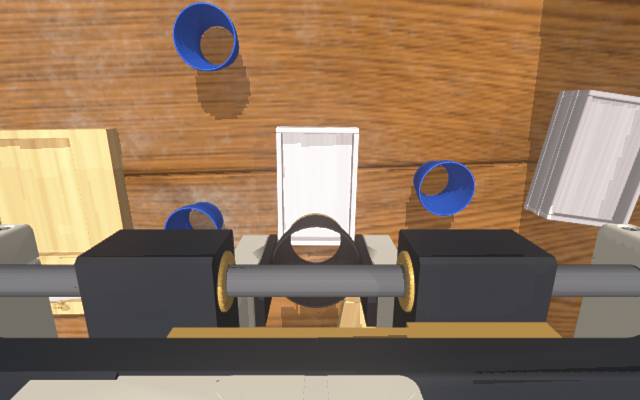

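```bash
python3 -m creep '[[0,-0.06,0,0,30],[0,-0.16,0,0,30],[0,-0.28,0,0,30],[0,-0.4,0,0,30],[0,-0.52,0,0,30],[0,-0.64,0,0,30],[0,-0.76,0,0,30],[0,-0.9,0,0,30]]'
python3 -m creep '[[0,-0.12,0,0,30],[0,-0.24,0,0,30],[0,-0.36,0,0,30],[0,-0.48,0,0,30],[0,-0.6,0,0,30],[0,-0.72,0,0,30],[0,-0.84,0,0,30],[0,-0.95,0,0,30]]'
python3 -m creep '[[0,-0.1,0,0,30],[0,-0.2,0,0,30],[0,-0.28,0,0,30],[0,-0.34,0,0,30],[0,-0.4,0,0,30],[0,-0.4,0,0,30],[0,-0.4,0,0,30],[0,-0.4,0,0,30]]'
python3 -c "
from h import *
snap('wrist','w12');togo(.4905,-.3256,.022,89)"
```

```text
clock: 38.03
tool_pos: [0.493, -0.1922, 0.1175]
orientation: [180.0, -0.0, 178.0]
force: [0.4, 0.8, -0.6]
opening: 0.0377
clock: 38.7
tool_pos: [0.4899, -0.287, 0.1175]
orientation: [-180.0, -0.0, 178.0]
force: [-0.1, -0.2, -0.1]
opening: 0.0377
clock: 39.37
tool_pos: [0.4885, -0.3255, 0.1175]
orientation: [180.0, -0.0, 178.0]
force: [0.6, 0.2, -0.4]
opening: 0.0379
pos [ 0.4886 -0.3254  0.1176] rpy [179.99  -0.   178.04] jaw yaw 88.04 shift [-0.019 -0.001  0.956] turn -0.0053 clock 39.42 F [ 1.  -0.7  0.1] op 0.038 j6 -77.4
```

View pics/w12.png

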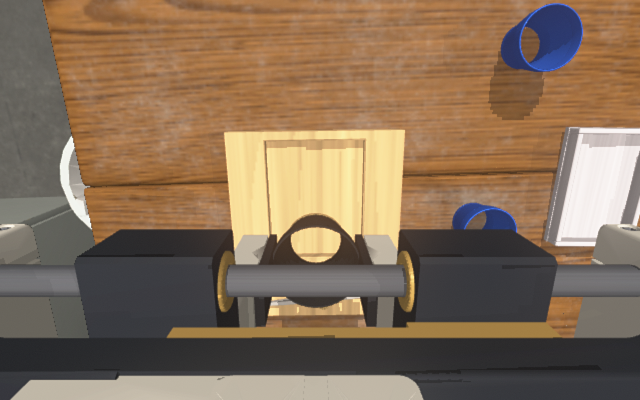

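```bash
python3 -m creep '[[-0.02,0,0.12,0,30],[-0.02,0,0.25,0,30],[-0.02,0,0.4,0,30],[-0.02,0,0.55,0,30],[-0.02,0,0.7,0,30],[-0.02,0,0.8,0,30],[-0.02,0,0.87,0,30],[-0.02,0,0.91,0,30]]'
python3 -m creep '[[0,0,0.01,0,30],[0,0,0.02,0,30],[0,0,0.03,0,30],[0,0,0.04,0,30],[0,0,0.05,0,30],[0,0,0.05,0,30],[0,0,0.05,0,30],[0,0,0.05,0,30]]'
python3 -c "
from h import *
togo(.4905,-.3256,.022,89)"
```

```text
clock: 40.08
tool_pos: [0.4902, -0.3255, 0.0254]
orientation: [180.0, -0.1, 178.0]
force: [0.1, -0.7, -0.0]
opening: 0.0381
clock: 40.75
tool_pos: [0.4909, -0.326, 0.0221]
orientation: [-180.0, 0.0, 178.0]
force: [0.1, 1.4, 3.5]
opening: 0.0381
pos [ 0.4909 -0.326   0.0221] rpy [-1.7998e+02  5.0000e-02  1.7803e+02] jaw yaw 88.03 shift [0.004 0.003 0.001] turn -0.0054 clock 40.75 F [0.1 1.4 3.5] op 0.0381 j6 -77.4
```

Contact shows 3.5 N. Release and lift.

```bash
python3 -m creep '[[0,0,0,0,42],[0,0,0,0,47],[0,0,0,0,52],[0,0,0,0,58],[0,0,0,0,62],[0,0,0,0,62],[0,0,0,0,62],[0,0,0,0,62]]'
python3 -m creep '[[0,0,0,0,62],[0,0,-0.1,0,62],[0,0,-0.2,0,62],[0,0,-0.35,0,62],[0,0,-0.5,0,62],[0,0,-0.7,0,62],[0,0,-0.85,0,70],[0,0,-1,0,87]]'
python3 -m creep '[[-0.1,0.1,-0.1,0,87],[-0.2,0.2,-0.2,0,87],[-0.3,0.3,-0.3,0,87],[-0.4,0.42,-0.4,0,87],[-0.5,0.54,-0.5,0,87],[-0.6,0.66,-0.6,0,87],[-0.7,0.8,-0.7,0,87],[-0.7,0.9,-0.8,0,87]]'
python3 -m creep '[[0,0.1,0,0,87],[0,0.2,0,0,87],[0,0.3,0,0,87],[0,0.4,0,0,87],[0,0.5,0,0,87],[0,0.6,0,0,87],[0,0.7,0,0,87],[0,0.7,0,0,87]]'
python3 -c "
from h import *
a=snap('wrist','w13')['img'];togo(.487,-.0995,.12,88)"
```

```text
clock: 41.42
tool_pos: [0.4905, -0.3258, 0.0215]
orientation: [180.0, -0.0, 178.0]
force: [-0.3, 0.1, -0.9]
opening: 0.0617
clock: 42.08
tool_pos: [0.4909, -0.326, 0.1241]
orientation: [-180.0, 0.1, 178.0]
force: [0.8, 0.7, -0.4]
opening: 0.0701
clock: 42.75
tool_pos: [0.5657, -0.2364, 0.202]
orientation: [-180.0, -0.0, 178.1]
force: [0.7, -0.0, 0.4]
opening: 0.0869
clock: 43.42
tool_pos: [0.566, -0.1667, 0.2015]
orientation: [180.0, -0.0, 178.1]
force: [-0.6, 0.3, -0.4]
opening: 0.0867
pos [ 0.5661 -0.1673  0.2016] rpy [180.     0.   178.09] jaw yaw 88.09 shift [0.813 0.652 0.816] turn 0.0005 clock 43.47 F [ 0.  -0.6 -1.3] op 0.0869 j6 -94.4
```

View pics/w13.png

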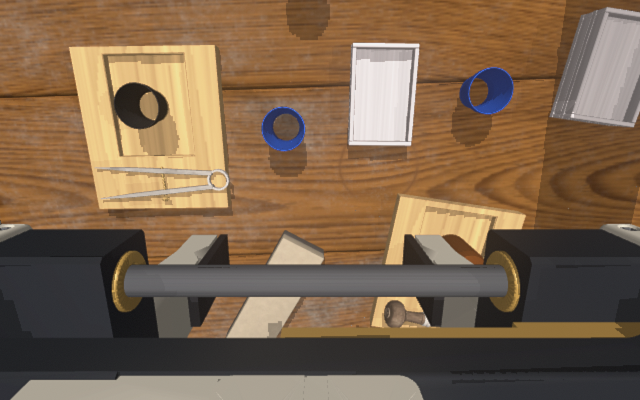

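The loupe is standing in the dividers pocket at (142,105), and the tray at (383,94) is empty. Next I'll measure the tray closely.

```bash
python3 -c "
from h import *
a=load('w13')['img']
cv2.imwrite('pics/w13a.png',cv2.resize(a[32:155,340:428],None,fx=4.8,fy=4.8,interpolation=cv2.INTER_CUBIC))"
```

```text
(no output)
```

View pics/w13a.png

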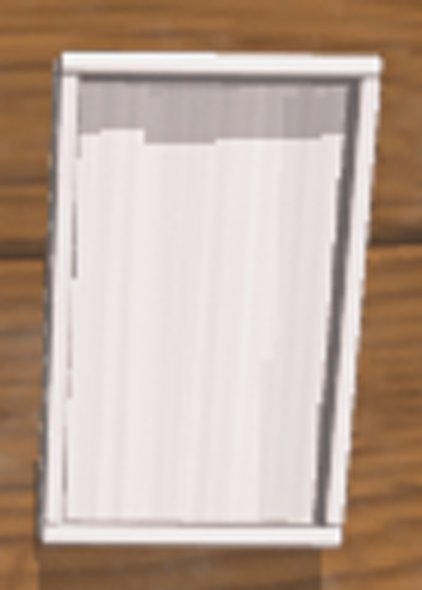

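```bash
python3 -c "
from h import *
s=load('w13')
A=lambda p:[(340+x/4.8-.4,32+y/4.8-.4) for x,y in p]
print('tray',rect(ray(s,A([(61,53),(381,57),(341,544),(43,541)]),.018)))
togo(.487,-.0995,.12,88)"
```

```text
tray (array([ 0.4877957 , -0.09985252]), [0.0614, 0.0929, 0.0616, 0.0929], [87.5, -2.4, -92.4, 177.5])
pos [ 0.5661 -0.1673  0.2016] rpy [180.     0.   178.09] jaw yaw 88.09 shift [0.813 0.652 0.816] turn 0.0005 clock 43.47 F [ 0.  -0.6 -1.3] op 0.0869 j6 -94.4
```

```bash
python3 -m creep '[[0.1,0.08,0.05,0.003,78],[0.2,0.16,0.15,0.003,78],[0.32,0.26,0.25,0.003,78],[0.44,0.36,0.35,0.003,78],[0.56,0.46,0.45,0.003,78],[0.68,0.56,0.55,0.003,78],[0.805,0.65,0.65,0.003,78],[0.805,0.65,0.7,0.003,78]]'
python3 -m creep '[[0,0,0,0,78],[0,0,0,0,78],[0,0,0,0,78],[0,0,0,0,78],[0,0,0,0,78],[0,0,0,0,78],[0,0,0,0,78],[0,0,0,0,78]]'
python3 -c "
from h import *
snap('wrist','w14');togo(.4878,-.0999,.005,87.6)"
```

```text
clock: 44.13
tool_pos: [0.4853, -0.0999, 0.1306]
orientation: [180.0, -0.1, 177.5]
force: [-1.9, 0.5, 0.3]
opening: 0.0782
clock: 44.8
tool_pos: [0.4879, -0.1007, 0.1316]
orientation: [-180.0, 0.0, 177.5]
force: [0.4, 0.0, 0.9]
opening: 0.0782
pos [ 0.4879 -0.1006  0.1316] rpy [180.     0.   177.48] jaw yaw 87.48 shift [1.000e-03 7.000e-03 1.266e+00] turn -0.0007 clock 44.85 F [-0.3  0.2 -0.2] op 0.0779 j6 -103.5
```

View pics/w14.png

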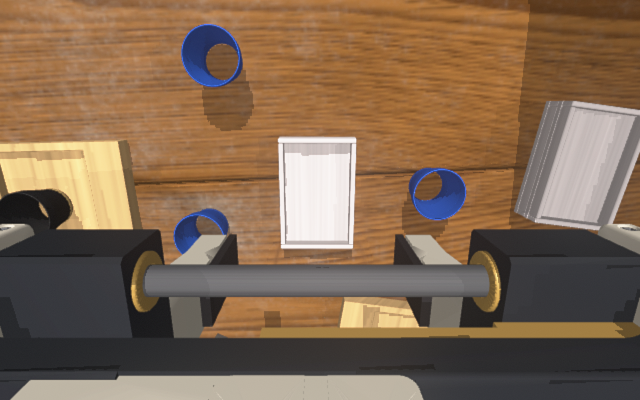

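```bash
python3 -c "
from h import *
s=load('w14'); print(rect(ray(s,[(278.5,137),(356,137),(353.5,248.5),(281,248.5)],.018)))"
python3 -m creep '[[0,0.005,0.12,0,78],[0,0.005,0.25,0,78],[0,0.005,0.4,0,78],[0,0.005,0.55,0,78],[0,0.005,0.7,0,78],[0,0.005,0.83,0,78],[0,0.005,0.93,0,78],[0,0.005,0.95,0,78]]'
python3 -c "
from h import *
togo(.4878,-.0999,.005,87.6)"
```

```text
(array([ 0.48755485, -0.09912208]), [0.0608, 0.0944, 0.0621, 0.0944], [87.5, -2.0, -92.5, 177.2])
clock: 45.52
tool_pos: [0.4868, -0.1002, 0.035]
orientation: [-180.0, -0.2, 177.5]
force: [-0.7, -0.6, -0.1]
opening: 0.0778
pos [ 0.4868 -0.1002  0.035 ] rpy [-1.7998e+02 -1.6000e-01  1.7747e+02] jaw yaw 87.47 shift [-0.011  0.004  0.3  ] turn -0.0007 clock 45.52 F [-0.7 -0.6 -0.1] op 0.0778 j6 -103.6
```

```bash
python3 -m creep '[[-0.005,0,0.06,0,78],[-0.005,0,0.12,0,78],[-0.005,0,0.18,0,78],[-0.005,0,0.24,0,78],[-0.005,0,0.28,0,78],[-0.005,0,0.3,0,78],[-0.005,0,0.3,0,78],[-0.005,0,0.3,0,78]]'
python3 -c "
from h import *
togo(.4878,-.0999,.005,87.6)"
python3 -m creep '[[0,0,0,0,75],[0,0,0,0,71],[0,0,0,0,68],[0,0,0,0,65],[0,0,0,0,62],[0,0,0,0,58],[0,0,0,0,54],[0,0,0,0,54]]'
python3 -m creep '[[0,0,0,0,54],[0,0,0,0,54],[0,0,0,0,54],[0,0,0,0,54],[0,0,-0.03,0,54],[0,0,-0.06,0,54],[0,0,-0.1,0,54],[0,0,-0.15,0,54]]'
python3 -c "
from h import *
togo(.4878,-.0999,.12,87.6)"
```

```text
clock: 46.18
tool_pos: [0.4884, -0.1001, 0.0066]
orientation: [-180.0, -0.0, 177.5]
force: [0.1, -0.6, -0.3]
opening: 0.0783
pos [ 0.4884 -0.1001  0.0066] rpy [-180.     -0.    177.49] jaw yaw 87.49 shift [0.006 0.002 0.016] turn -0.0006 clock 46.18 F [ 0.1 -0.6 -0.3] op 0.0783 j6 -103.6
clock: 46.85
tool_pos: [0.4884, -0.1001, 0.0067]
orientation: [180.0, 0.0, 177.5]
force: [0.1, 0.8, 3.2]
opening: 0.0615
clock: 47.52
tool_pos: [0.4881, -0.1002, 0.0217]
orientation: [-180.0, -0.0, 177.5]
force: [-0.1, 0.6, 0.2]
opening: 0.0618
pos [ 0.4881 -0.1002  0.0217] rpy [-1.7999e+02 -3.0000e-02  1.7748e+02] jaw yaw 87.48 shift [ 0.004  0.002 -0.983] turn -0.0007 clock 47.52 F [-0.1  0.6  0.2] op 0.0618 j6 -103.6
```

```bash
python3 -m creep '[[0,0,-0.1,0,54],[0,0,-0.22,0,54],[0,0,-0.35,0,54],[0,0,-0.48,0,54],[0,0,-0.6,0,54],[0,0,-0.75,0,54],[0,0,-0.88,0,54],[0,0,-0.98,0,54]]'
python3 -m creep '[[0,0.06,0,0,54],[0,0.16,0,0,54],[0,0.28,0,0,54],[0,0.4,0,0.01,54],[0,0.52,0,0.02,54],[0,0.64,0,0.03,54],[0,0.76,0,0.04,54],[0,0.88,0,0.042,54]]'
python3 -c "
from h import *
snap('wrist','w15');togo(.4728,.1108,.12,80)"
```

```text
clock: 48.18
tool_pos: [0.4886, -0.1001, 0.1211]
orientation: [180.0, 0.1, 177.5]
force: [0.0, -0.2, -0.7]
opening: 0.0613
clock: 48.85
tool_pos: [0.4915, -0.0109, 0.1184]
orientation: [-180.0, -0.1, 169.8]
force: [-0.1, -0.3, -0.3]
opening: 0.0617
pos [ 0.4919 -0.0097  0.1186] rpy [-1.7999e+02 -6.0000e-02  1.6989e+02] jaw yaw 79.89 shift [ 0.4    1.153 -0.014] turn -0.0006 clock 48.9 F [ 0.4  1.4 -0.8] op 0.0613 j6 -121.9
```

View pics/w15.png

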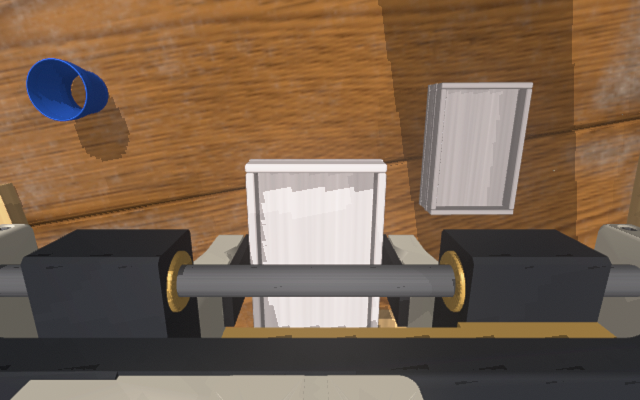

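```bash
python3 -c "
from h import *
a=load('w15')['img']
cv2.imwrite('pics/w15a.png',np.hstack([cv2.resize(a[75:220,415:540],None,fx=4,fy=4,interpolation=cv2.INTER_CUBIC)]))
cv2.imwrite('pics/w15b.png',cv2.resize(a[150:260,235:400],None,fx=4,fy=4,interpolation=cv2.INTER_CUBIC))"
```

```text
(no output)
```

View pics/w15a.png

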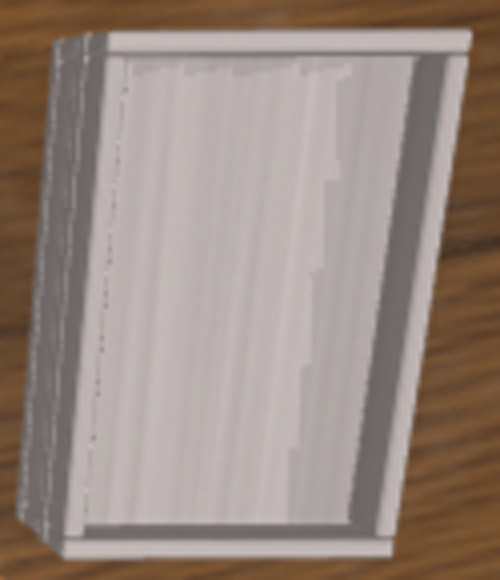

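View pics/w15b.png

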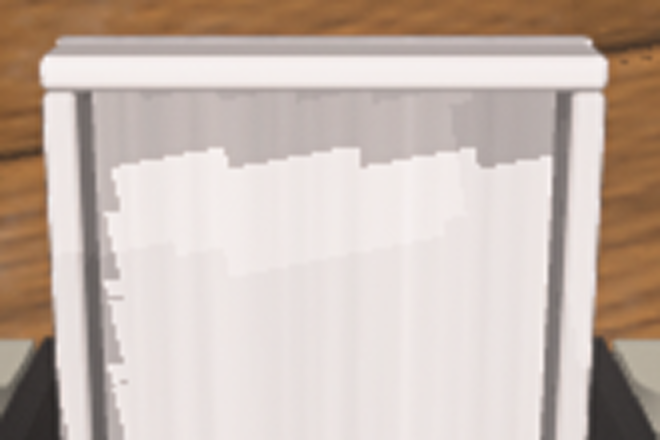

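```bash
python3 -c "
from h import *
s=load('w15')
A=lambda p:[(415+x/4-.4,75+y/4-.4) for x,y in p]
c,l,y=rect(ray(s,A([(107,31),(472,31),(393,557),(64,557)]),.033)); print('pile',c,l,y)
e=ray(s,[(235+42/4-.4,150+55/4-.4),(235+607/4-.4,150+55/4-.4)],.1299); m=e[:,:2].mean(0)
d=e[1]-e[0]; print('edge',m,np.linalg.norm(d),np.degrees(np.arctan2(d[1],d[0])))
yaw=np.arctan2(d[1],d[0])-np.pi/2; tc=m+0.047*np.array([np.cos(yaw),np.sin(yaw)]); o=ctrl.get_obs(); print('tray ctr',tc,'tcp',o['tool_pos'])
togo(*c,.12,80)"
```

```text
pile [0.47224799 0.11036964] [0.0616, 0.0931, 0.0614, 0.0931] [79.9, -9.7, -100.1, 170.5]
edge [ 0.44466429 -0.0026484 ] 0.06103557058735684 79.89901785423784
tray ctr [ 0.4909358  -0.01089143] tcp [ 0.49189985 -0.00969178  0.11857837]
pos [ 0.4919 -0.0097  0.1186] rpy [-1.7999e+02 -6.0000e-02  1.6989e+02] jaw yaw 79.89 shift [ 0.404  1.147 -0.014] turn -0.0006 clock 48.9 F [ 0.4  1.4 -0.8] op 0.0613 j6 -121.9
```

```bash
python3 -m creep '[[0.03,0.08,0,0,54],[0.07,0.18,0,0,54],[0.11,0.3,0,0,54],[0.15,0.42,0,0,54],[0.19,0.54,0,0,54],[0.23,0.66,0,0,54],[0.27,0.78,0,0,54],[0.3,0.88,0,0,54]]'
python3 -m creep '[[0.03,0.08,0,0,54],[0.06,0.16,0,0,54],[0.08,0.23,0,0,54],[0.1,0.275,0.05,0,54],[0.1,0.275,0.15,0,54],[0.1,0.275,0.25,0,54],[0.1,0.275,0.25,0,54],[0.1,0.275,0.25,0,54]]'
python3 -c "
from h import *
snap('wrist','w16');togo(.4730,.1112,.045,80)"
```

```text
clock: 49.57
tool_pos: [0.4775, 0.0808, 0.1193]
orientation: [-180.0, -0.0, 169.9]
force: [-0.4, -0.8, -0.8]
opening: 0.0617
clock: 50.23
tool_pos: [0.4726, 0.1082, 0.094]
orientation: [-179.9, -0.1, 169.9]
force: [-0.3, -0.4, -0.3]
opening: 0.0618
pos [0.4731 0.1084 0.0945] rpy [-1.7997e+02 -2.0000e-02  1.6991e+02] jaw yaw 79.91 shift [0.005 0.028 0.495] turn -0.0005 clock 50.28 F [ 0.2 -0.1 -0.6] op 0.0618 j6 -136.3
```

View pics/w16.png

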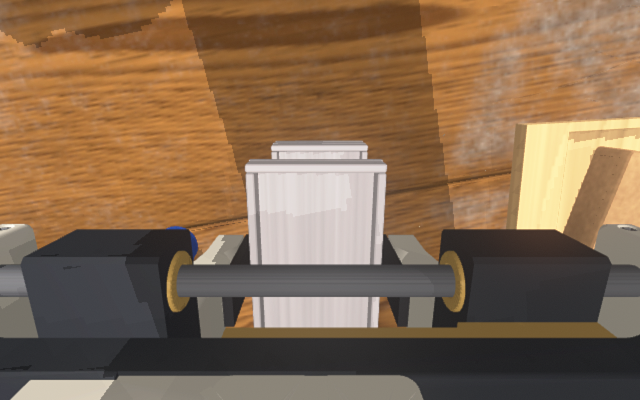

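```bash
python3 -c "
from h import *
a=load('w16')['img']
cv2.imwrite('pics/w16a.png',cv2.resize(a[130:190,235:400],None,fx=4.8,fy=4.8,interpolation=cv2.INTER_CUBIC))"
```

```text
(no output)
```

View pics/w16a.png

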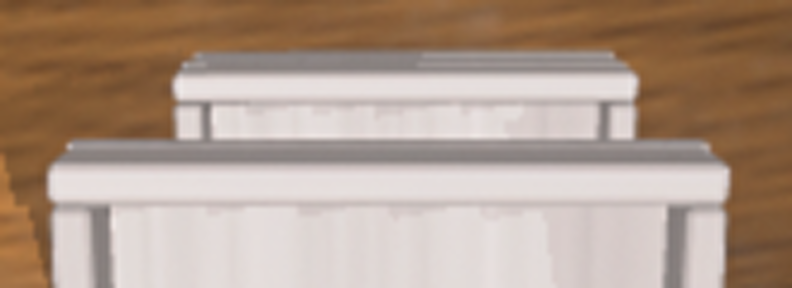

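```bash
python3 -c "
from h import *
s=load('w16')
A=lambda p:[(235+x/4.8-.4,130+y/4.8-.4) for x,y in p]
p=ray(s,A([(174,74),(638,74)]),.033); t=ray(s,A([(48,165),(729,165)]),.1058)
for e in (p,t):
  d=e[1]-e[0]; print(e.mean(0),np.linalg.norm(d),np.degrees(np.arctan2(d[1],d[0])))
dd=(p-t).mean(0); print('pile-tray in tool axes',rot(ctrl.get_obs()['orientation']).T@dd)"
```

```text
[0.42639179 0.11861056 0.033     ] 0.06152024325344091 79.9975452055178
[0.42603886 0.11634557 0.1058    ] 0.06119261432193474 79.99932179054906
pile-tray in tool axes [2.88193782e-05 2.32733835e-03 7.27988835e-02]
```

```bash
python3 -m creep '[[0,0.025,0.05,0,54],[0,0.025,0.12,0,54],[0,0.025,0.2,0,54],[0,0.025,0.28,0,54],[0,0.025,0.34,0,54],[0,0.025,0.38,0,54],[0,0.025,0.38,0,54],[0,0.025,0.38,0,54]]'
python3 -c "
from h import *
a=snap('wrist','w17')['img'];togo(.4732,.1110,.0367,80)
cv2.imwrite('pics/w17a.png',cv2.resize(a[130:190,235:400],None,fx=4.8,fy=4.8,interpolation=cv2.INTER_CUBIC))"
```

```text
clock: 50.95
tool_pos: [0.4734, 0.1109, 0.0563]
orientation: [-180.0, -0.0, 169.9]
force: [-0.0, -0.6, -0.4]
opening: 0.0615
pos [0.4736 0.111  0.0566] rpy [-179.99    0.    169.93] jaw yaw 79.93 shift [ 0.004 -0.001  0.199] turn -0.0004 clock 51.0 F [-0.2 -0.  -1.2] op 0.0614 j6 -136.5
```

View pics/w17a.png

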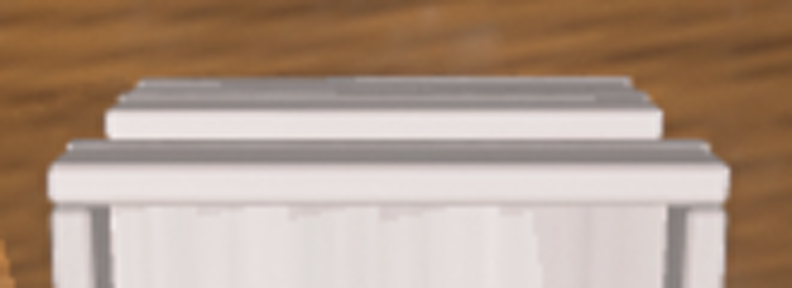

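```bash
python3 -c "
from h import *
s=load('w17')
A=lambda p:[(235+x/4.8-.4,130+y/4.8-.4) for x,y in p]
p=ray(s,A([(106,111),(662,111)]),.033); t=ray(s,A([(48,165),(729,165)]),.0566+.0113)
for e in (p,t):
  d=e[1]-e[0]; print(e.mean(0),np.linalg.norm(d),np.degrees(np.arctan2(d[1],d[0])))
dd=(p-t).mean(0); print('pile-tray in tool axes',rot(ctrl.get_obs()['orientation']).T@dd)"
```

```text
[0.4265479  0.11852026 0.033     ] 0.061370201968365026 80.00538356461784
[0.42680804 0.11897241 0.0679    ] 0.06123644722577839 80.00532953624928
pile-tray in tool axes [ 0.00017815 -0.00048676  0.03490005]
```

Aligned within 0.5 mm, so I can lower it onto the pile.

```bash
python3 -m creep '[[0,-0.005,0.03,0,54],[0,-0.005,0.06,0,54],[0,-0.005,0.09,0,54],[0,-0.005,0.12,0,54],[0,-0.005,0.14,0,54],[0,-0.005,0.16,0,54],[0,-0.005,0.175,0,54],[0,-0.005,0.185,0,54]]'
python3 -m creep '[[0,0,0.005,0,54],[0,0,0.01,0,54],[0,0,0.015,0,54],[0,0,0.015,0,54],[0,0,0.015,0,54],[0,0,0.015,0,54],[0,0,0.015,0,54],[0,0,0.015,0,54]]'
python3 -c "
from h import *
a=snap('wrist','w18')['img'];togo(.4732,.1110,.0367,80)
cv2.imwrite('pics/w18a.png',cv2.resize(a[130:190,235:400],None,fx=4.8,fy=4.8,interpolation=cv2.INTER_CUBIC))"
```

```text
clock: 51.67
tool_pos: [0.4733, 0.1104, 0.0378]
orientation: [-180.0, -0.0, 169.9]
force: [0.3, -0.1, -0.3]
opening: 0.0616
clock: 52.33
tool_pos: [0.4735, 0.1105, 0.0367]
orientation: [180.0, 0.0, 169.9]
force: [-0.5, -0.1, 0.6]
opening: 0.0614
pos [0.4735 0.1106 0.0367] rpy [1.7999e+02 1.0000e-02 1.6992e+02] jaw yaw 79.92 shift [ 0.004  0.004 -0.   ] turn -0.0004 clock 52.38 F [-0.2  0.1  0.2] op 0.0614 j6 -136.5
```

View pics/w18a.png

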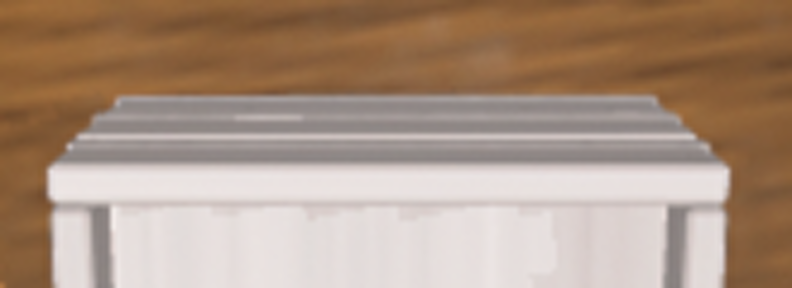

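```bash
python3 -m creep '[[0,0,0.005,0,54],[0,0,0.005,0,54],[0,0,0.005,0,60],[0,0,0.005,0,66],[0,0,0.005,0,72],[0,0,0.005,0,78],[0,0,0.005,0,84],[0,0,0.005,0,87]]'
python3 -m creep '[[0,0,0,0,87],[0,0,-0.08,0,87],[0,0,-0.2,0,87],[0,0,-0.35,0,87],[0,0,-0.5,0,87],[0,0,-0.7,0,87],[0,0,-0.85,0,87],[0,0,-1,0,87]]'
python3 -m creep '[[-0.1,0,-0.1,0,87],[-0.2,0,-0.2,0,87],[-0.3,0,-0.35,0,87],[-0.4,0,-0.5,0,87],[-0.5,0,-0.65,0,87],[-0.6,0,-0.75,0,87],[-0.7,0,-0.85,0,87],[-0.8,0,-1,0,87]]'
python3 -c "
from h import *
a=snap('wrist','w19')['img'];snap('top','t19');togo(.4732,.1110,.0367,80)"
```

```text
clock: 53.05
tool_pos: [0.4734, 0.1105, 0.036]
orientation: [-180.0, -0.0, 169.9]
force: [-0.1, 0.4, 1.1]
opening: 0.0843
clock: 53.72
tool_pos: [0.4735, 0.1105, 0.1377]
orientation: [180.0, 0.0, 169.9]
force: [0.4, 1.5, -0.7]
opening: 0.0871
clock: 54.38
tool_pos: [0.5519, 0.0961, 0.2365]
orientation: [-180.0, -0.1, 169.9]
force: [0.6, 0.4, 0.3]
opening: 0.087
pos [0.5542 0.0965 0.2388] rpy [179.91   0.2  169.91] jaw yaw 79.91 shift [ 8.300e-01 -2.000e-03  2.018e+00] turn -0.0005 clock 54.48 F [-0.6  0.7  0.6] op 0.0873 j6 -130.0
```

View pics/w19.png

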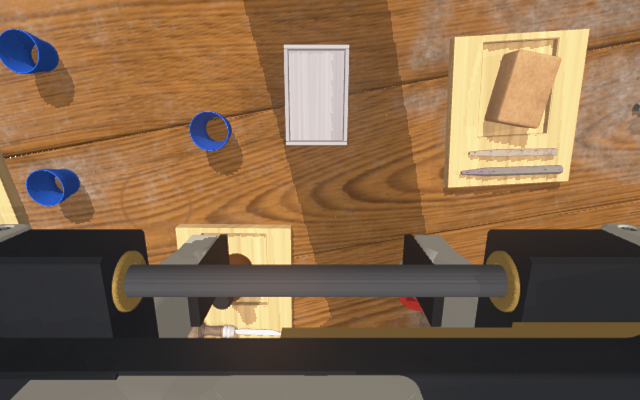

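View pics/t19.png

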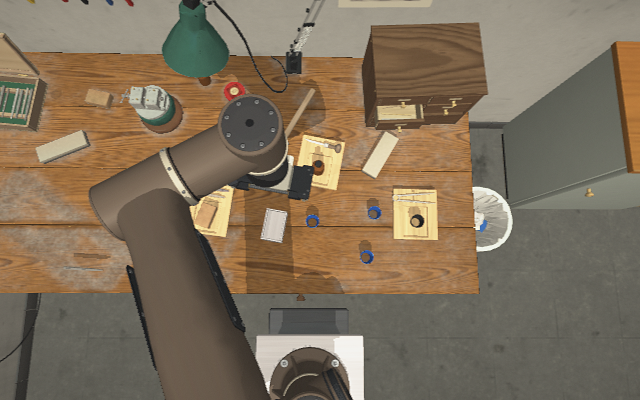

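```bash
python3 -c "
from h import *
a=load('w19')['img'];t=load('t19')['img']
x=cv2.resize(a[35:155,275:360],None,fx=4.8,fy=4.8,interpolation=cv2.INTER_CUBIC)
y=cv2.resize(t[130:245,295:445],(750,575),interpolation=cv2.INTER_CUBIC)
cv2.imwrite('pics/v1.png',x);cv2.imwrite('pics/v2.png',y)"
```

```text
(no output)
```

View pics/v1.png

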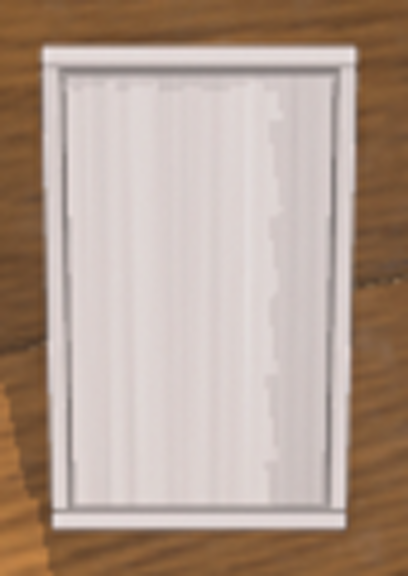

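View pics/v2.png

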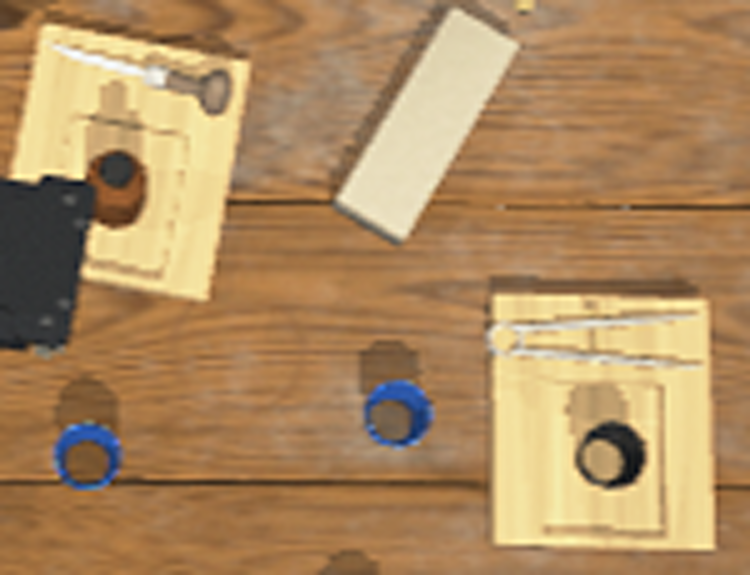

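```bash
python3 -c "
from h import *
s=load('w19')
A=lambda p:[(275+x/4.8-.4,35+y/4.8-.4) for x,y in p]
print('tray at z=.048',rect(ray(s,A([(42,46),(357,46),(347,529),(52,529)]),.048)))"
python3 -c "
from h import *
o=ctrl.get_obs(); print(o['clock'],np.abs(o['qvel']).max()); print(workorder.close_job())"
```

```text
tray at z=.048 (array([0.47313421, 0.11063796]), [0.0613, 0.0935, 0.0619, 0.0935], [80.0, -9.8, -100.0, 169.9])
54.4833 3.8564127650766884
the job is handed in; nothing more can be done
None
```

The job is handed in at about 54 s of the 144 s allowed, with everything placed as asked.

- **Swap:** I parked the cork on the free bench near (0.60, 0.14). The bottle went upright into the graver board's pocket, then the cork flat into the punch board's pocket. The cork is about 13° off the pocket's sides, the same skew it had at the start, because its outline is turned inside its 57×77 mm box.
- **Loupe:** the black one is standing, same way up, in the dividers board's pocket. I left the three blue ones alone.
- **Tray:** it is stacked on the pile with its foot inside the rim. The gripper let go at the height expected for a seated tray (36.7 mm); a tray resting on the rim would have sat about 3 mm higher.

**Last checks:** the final pictures show the bottle upright, the cork inside its pocket and the loupe in its pocket. The tray's rim centre is at (0.473, 0.111), yaw −9.9°, against (0.472, 0.110) and about −10° for the pile before stacking. The oilstone was never approached and looks unmoved. In the final views the arm mostly hid the wax tin, so I did not re-measure it, but I did not touch it. The arm was still moving slightly (at most 3.9°/s), clear of everything, when I handed in. No other check failed or disagreed.

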